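# Slide the standing stem into the bayonet socket and lock the collar

### The arm

A 7-joint arm with a two-finger parallel gripper is mounted at the origin on the work surface. World frame = base frame: x ahead of the robot, y to its left, z up, the work surface at z = 0. Lengths are in m, angles in rad, forces in N, time in s.
With the tool pointing down it reaches from about 0.425 to 0.875 m from the base axis. Payload 4.7 kg.
Tool frame: the origin (TCP) lies on the centre line of the jaws, within the pads' length; the fingertips stand 14 mm ahead of it and the grasp point (between the pads) lies 5 mm behind it; z points along the fingers, y is the line along which they close (so a half turn about z gives the same grasp; the last joint's range is limited). The gripper opens to 87 mm and grips with 3 to 60 N. Pads are 19 mm wide; open, the fingers measure 117 mm over their backs; the gripper's body (75 mm by 190 mm) begins 51 mm behind the grasp point.
Start: joints at [-1.228, 0.321, -0.07, 1.45, 0.023, 1.371, -0.057], TCP at [0.21, 0.615, 0.237] pointing down, gripper open.
Joint ranges: [-2.86, 2.86], [-0.3, 2.09], [-1.38, 1.24], [0.06, 2.45], [-1.56, 4.7], [0.09, 2.05], [-2.69, 2.69]. Speed limits (rad/s): [2.57, 2.57, 3.14, 3.14, 3.14, 3.14, 3.14].

### API

Orientations are given as [roll, pitch, yaw] about the fixed x, y, z axes, in that order (R = Rz(yaw) Ry(pitch) Rx(roll)).
In Python, from workcell import read_state, grab_frame, calibration, sign_off, spot_in gives the robot as it stands.
- The arm moves only by the tool step_arm, never from a script. Its arguments are lists of equal length, an entry for each row: "hand": the opening, from 0 (shut) to 1 (fully open); "translation": the shift along the tool's x, y, z in mm, a list of three; "turn": the turn about the tool's z in rad. A call has 1 to 5 rows; each row shifts and turns the commanded pose from where the row before left it, along the tool's axes as they then stand; what a row does not reach is not made up. A row lasts 1/10 s, in which the tool goes at most 50 mm and 8.59 degrees, less where a joint would pass 70% of its speed; a pose out of reach is approached as far as the arm can. A call is refused whole if a number of a shift passes 50 or a number of a turn 0.15, either way. A call with a gripper value outside its range is refused whole. The fingers move at their own pace and stop on an object; "newtons" is the grip in N (left out, the last holds). Time passes only in rows, so rows that do not move let the fingers close. It gives the time, the measured TCP pose, the force, the opening and the grip force at its end, in the units of the state.
- read_state(): the state, without advancing time (a new reading comes with each control period).
- grab_frame(name): name is "scene" or "side" or "wrist"; returns (picture, depth): 384x512x3 uint8, red, green, blue; 384x512 float32, m along the optical axis (not along the pixel's ray), 0 where there is no reading.
- calibration(name): a dict with "camera_matrix" (3x3 intrinsics, pixels), "k1" (the pictures are not rectified: a ray, as slopes to the right and down, at radius r is drawn at 1 + k1 r^2 times it, then the intrinsics apply), "T" (4x4, takes a point from camera to world coordinates). Camera axes: x right, y down, z forward; pixel columns grow to the right and rows downward; lengths in m; the calibration is good to about 2 mm. A picture is of the moment at which its call begins: read the wrist's pose just before it. calibration takes no time and is no camera call; for the wrist camera it gives the pose at the moment of the call.
- sign_off(): hands the job in; it is judged then, once.
Trained networks look in the newest picture that a camera, given by its name, has taken for a name from the list of things; names that differ only in an ending like _2 or _b are one class to them, and where a whole thing is asked for, a point or a joint stands for the part that bears it (a point fixed in the world has none). Each returns a list of dicts, best first, with "conf" (0 to 1); they miss things now and then, are a little off and sometimes report something else, mostly with a low value. They report only what shows in the picture. A call takes as long as a camera call.
- spot_in(camera, label): "bbox" ([left, top, right, bottom] as shares, 0 to 1, of the picture: columns of its width, rows of its height, round what is visible of it).
The state is a dict: "t": time; "q": joint angles; "dq": joint speeds; "tau": joint torques, N m; "tool_pos": TCP position; "ee_rot": TCP orientation; "contact_force": force on the tool from outside, world axes, zero at the start; "torque": the same for the moment, N m; "grip_width": finger opening in m; "finger_force": force on a finger pad.
Only numpy, scipy, OpenCV 4.12 (cv2) and the standard library are available. Lean on these libraries where they do the work, as an engineer would, in place of code of your own. Each camera call takes 0.05 s, during which the arm holds its last target. There are 200 camera calls.

### The job

Slide the tall standing extension stem upright across the slate into the mouth of the bayonet socket by pushing it low on its foot, without gripping, lifting or toppling it, and press it gently but firmly home against the stop inside for a moment. Then turn the collar's lever all the way round so that its keeper bar closes the mouth behind the foot, let go, and leave the loose parts lying about undisturbed.

Things in the scene. Friction and masses are not known exactly. Their poses are not given: they have to be found in the camera images.
- stem: Tall narrow tarnished nickel stem standing loose on the bench, 237 mm high, hollow, 0.4 to 0.65 kg: round foot 50 mm in diameter, 30 mm high, then a 24 mm shaft with a cream ceramic ring and a 32 mm head. Origin: centre of the foot's underside, z up. Pushed above about 30 mm height it tips instead of sliding; it must stay on the bench and never lean over 8 degrees.
- stem_ring (a point): Centre of the stem's fragile cream ceramic ring (34 mm diameter, 30 mm high), 110 mm above its foot's underside. Because of it the gripper must never load the stem anywhere with more than 20 N (all contacts together), so it cannot be gripped.
- socket: Dark steel socket fixed to the bench, placed and turned differently each time. Origin on the bench, mid-pocket; x points into the pocket (the way to push), y to its left, where the collar is. Side walls 30 mm high, 56 mm apart inside (3 mm play each side of the foot), x = -5 to +55 mm; 45 degree guide wings open out ahead of them to x = -32 mm, 106 mm apart. No floor: the foot slides on slate.
- pocket (a point): The socket's origin again. A rigid stop, 28 mm high, closes the pocket; its setting differs each time and is not measured: with the foot on it the stem's centre is anywhere from socket x = -5 to +5 mm, so feel for it. Home means at least 5 N of foot on stop, held 0.3 s; the stem's sliding friction (2 to 6 N) comes on top of that in what the gripper feels.
- collar (a joint): Steel collar on an upright axis beside the mouth: 0 = open, grows anticlockwise from above to the end stop 2.18 rad = closed (above 2.05 counts); stiff (0.2 N m), stays where left. Its keeper bar, 108 mm from the axis, 12 mm wide, 13 to 25 mm above the bench, points 145 degrees from socket x at 0; closed it lies across the mouth at socket x = -40 mm.
- collar_axis (a point): Point on the collar's axis of turning, at its top, 44 mm above the bench; in the socket's frame at x = -40, y = +78 mm.
- lever_pin (a point): Top centre of the upright round steel pin at the end of the collar's lever: 14 mm diameter, from 25 to 80 mm above the bench, 80 mm from the axis, on a lever 90 degrees clockwise of the keeper bar. Can be pinched from above or pushed sideways; moves with the collar.
- follower_a: Bystander, leave alone: bronze gland follower standing beside the socket, 48 mm flange, 28 mm sleeve, 30 mm high. Origin: centre of its underside.
- follower_b: Bystander, leave alone: another such gland follower, off to the right.
- thermal_break: Bystander, leave alone: loose cream ceramic spool, 38 mm diameter, 48 mm high, off to the left. Origin: centre of its underside.
- vent_valve: Bystander, leave alone: squat chrome vent valve, 60 mm base, 73 mm high with a flat handwheel and a side outlet reaching 60 mm. Origin: centre of its underside.
- spanner: Bystander, leave alone: steel spanner 170 mm long lying off to the left. Origin: middle of its underside.
- blank_cap: Bystander, leave alone: chrome disc 42 mm diameter, 18 mm high, right of the socket's mouth. Origin: centre of its underside.

How it is judged:
By the outcome, as a careful person would: the job done as asked, in the order asked, and still so for the second after the job is handed in, with the robot touching nothing.
It also fails if it takes over 69 s, if anything falls off the work surface, if the arm or the gripper's body presses on something with over 40 N, if the wrist force passes 120 N, or if a joint passes its speed limit or range.

## Working session

There is one attempt and no reset: what is moved stays moved. The work goes in short steps, Python scripts to look and compute and a tool call to move; the robot and the scene stay as the last step left them, time stands still between calls to the robot, and variables do not carry over. Pictures are saved under pics/ and viewed, at most 12 in all, crops included, and the job is handed in when it is done.

Besides the shell and the picture viewer there is one more tool, called after "Emit:" in YAML: its name, and indented under it one key for each argument. step_arm: Moves the arm, as the interface text tells. Its arguments: {"type":"object","properties":{"hand":{"type":"array"},"translation":{"type":"array"},"turn":{"type":"array"},"newtons":{"type":"number"}},"required":["hand","translation","turn"]}

```bash
mkdir -p pics; ls
cat > h.py <<'E'
import numpy as np, cv2
from workcell import read_state, grab_frame, calibration, sign_off, spot_in
def back(c,u,v,d=None,z=None):
    """pixels -> world: with depth d, or on plane z"""
    K=np.array(c["camera_matrix"]);T=np.array(c["T"])
    p=(np.stack([np.ravel(u),np.ravel(v)],1)-K[:2,2])/[K[0,0],K[1,1]]
    q=p.copy()
    for _ in range(20): q=p/(1+c["k1"]*(q**2).sum(1,keepdims=True))
    r=np.c_[q,np.ones(len(q))]
    w=r@T[:3,:3].T
    s=np.ravel(d)[:,None] if d is not None else (z-T[2,3])/w[:,2:3]
    return T[:3,3]+w*s
def proj(c,X):
    T=np.array(c["T"]);K=np.array(c["camera_matrix"])
    p=(np.atleast_2d(X)-T[:3,3])@T[:3,:3]
    q=p[:,:2]/p[:,2:];q=q*(1+c["k1"]*(q**2).sum(1,keepdims=True))
    return q*[K[0,0],K[1,1]]+K[:2,2]
E
python3 - <<'E'
from h import *
np.set_printoptions(precision=4,suppress=True)
s=read_state();print(s)
for n in ["scene","side","wrist"]:
    im,d=grab_frame(n);c=calibration(n);print(n,np.array(c["T"]))
    np.savez(f"f_{n}.npz",im=im,d=d)
    cv2.imwrite(f"pics/{n}0.png",im[:,:,::-1])
    if n!="wrist":
      for l in ["stem","socket","collar","lever_pin","follower_a","blank_cap","vent_valve"]:
        print(n,l,[(np.round(np.array(b["bbox"])*[512,384,512,384]).astype(int).tolist(),round(b["conf"],2)) for b in spot_in(n,l)[:3]])
E
```

```text
pics
{'t': 0.0, 'q': array([-1.2279,  0.3218, -0.0701,  1.4517,  0.0226,  1.3708, -0.0569]), 'dq': array([ 0.0019,  0.0003,  0.0005, -0.0013,  0.0012,  0.0004, -0.0013]), 'tau': array([ -0.0008, -49.1284,  -0.4044, -31.253 ,  -0.0639,   0.0437,
         0.0002]), 'tool_pos': array([0.2098, 0.6147, 0.2355]), 'ee_rot': array([-3.1397,  0.0001,  2.8128]), 'contact_force': array([0.6067, 1.225 , 0.1542]), 'torque': array([0.0066, 0.0452, 0.0181]), 'finger_force': 0.0, 'grip_width': 0.08696195483501899}
scene [[ 0.0132  0.7284 -0.685   1.3411]
 [ 0.9999 -0.0021  0.0169 -0.0486]
 [ 0.0109 -0.6851 -0.7283  0.898 ]
 [ 0.      0.      0.      1.    ]]
scene stem [([271, 134, 283, 196], 0.62), ([233, 198, 315, 265], 0.26)]
scene socket [([234, 199, 314, 264], 0.64)]
scene collar [([281, 199, 316, 236], 0.64)]
scene lever_pin [([283, 200, 312, 236], 0.96)]
scene follower_a [([217, 229, 232, 243], 0.61), ([147, 178, 160, 187], 0.5), ([207, 202, 225, 216], 0.17)]
scene blank_cap [([207, 201, 224, 216], 0.41)]
scene vent_valve [([138, 206, 161, 234], 0.66), ([215, 228, 232, 243], 0.54)]
side [[ 0.923  -0.2589  0.2847  0.2697]
 [-0.3845 -0.5887  0.7111 -0.8357]
 [-0.0165 -0.7657 -0.6429  0.8176]
 [ 0.      0.      0.      1.    ]]
side stem [([182, 131, 205, 214], 0.62)]
side socket [([208, 152, 313, 226], 0.82), ([281, 222, 302, 241], 0.15)]
side collar [([211, 149, 255, 188], 0.95)]
side lever_pin [([207, 156, 252, 195], 0.82)]
side follower_a [([237, 330, 261, 355], 0.77), ([282, 224, 301, 240], 0.75)]
side blank_cap [([251, 241, 271, 261], 0.5)]
side vent_valve [([308, 276, 352, 317], 0.87)]
wrist [[ 0.3224  0.9105  0.2589  0.1392]
 [ 0.9466 -0.3104 -0.0874  0.6392]
 [ 0.0008  0.2732 -0.9619  0.384 ]
 [ 0.      0.      0.      1.    ]]
```

Run:
```python
from h import *
a=cv2.imread("pics/scene0.png")[120:280,120:340];b=cv2.imread("pics/side0.png")[110:370,150:380]
a=cv2.resize(a,None,fx=3.4,fy=3.4,interpolation=cv2.INTER_CUBIC);b=cv2.resize(b,None,fx=2.3,fy=2.3,interpolation=cv2.INTER_CUBIC)
print(a.shape,b.shape)
cv2.imwrite("pics/a1.png",a);cv2.imwrite("pics/b1.png",b)
```

```text
(544, 748, 3) (598, 529, 3)
```

View pics/a1.png

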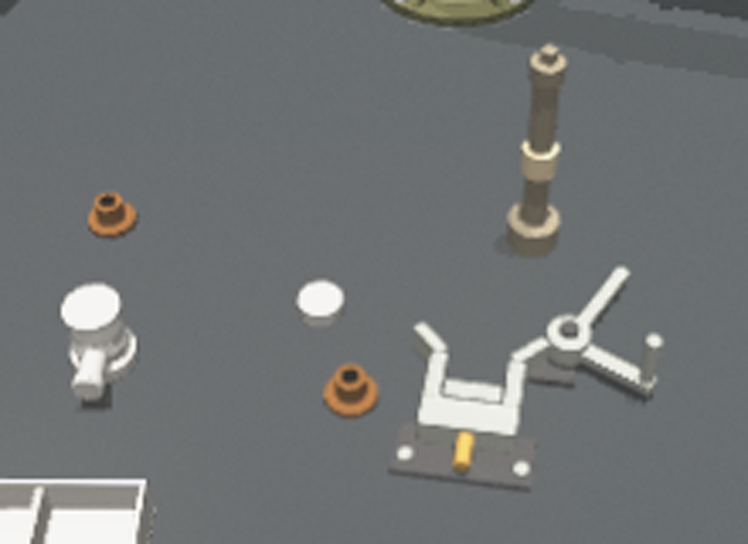

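View pics/b1.png

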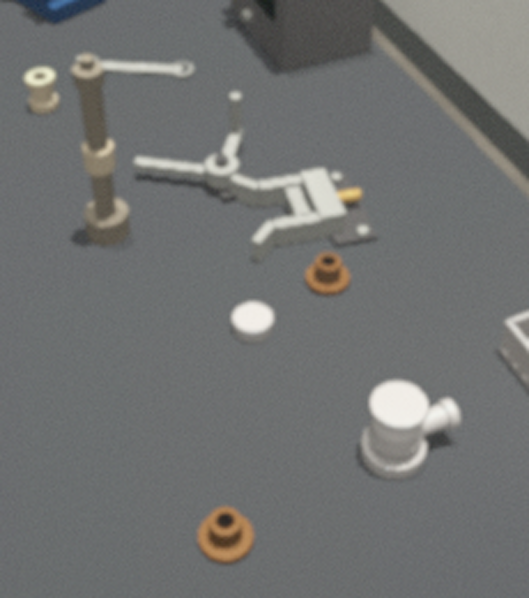

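The scene view shows the socket with its mouth toward the robot (scene pixels ≈ (255,230)). The collar is at (287,217) and the lever pin at (312,220). The stem stands ahead of the mouth, with its foot at (277,190). The side view agrees with this.

Run:
```python
from h import *
np.set_printoptions(precision=4,suppress=True)
cs,cd=calibration("scene"),calibration("side")
A=lambda x,y:(x/3.4+120,y/3.4+120); B=lambda x,y:(x/2.3+150,y/2.3+110)
pts={"axis":((569,330),(219,163),.044),"pin":((654,341),(235,95),.08),"bartip":((622,270),(135,161),.025),
"stemhead":((549,50),(87,60),.237),"ring":((540,160),(99,157),.11),"footTop":((533,218),(107,215),.03),
"wingR":((420,326),(256,240),.03),"cap":((320,299),(252,318),.018),"folA":((350,372),(327,262),.03),"wallLin":((516,357),(250,185),.03)}
for k,(a,b,z) in pts.items():
    print(k,back(cs,*A(*a),z=z)[0],back(cd,*B(*b),z=z)[0])
# depth cloud
for n,c in(("scene",cs),("side",cd)):
    d=np.load(f"f_{n}.npz")["d"];v,u=np.nonzero(d>0)
    X=back(c,u,v,d=d[v,u])
    for lo,hi in((-.005,.005),(.02,.035)):
        pass
    m=(X[:,2]>.06)&(X[:,2]<.25)&(X[:,0]>.2)&(X[:,0]<.9)&(X[:,1]>-.4)&(X[:,1]<.35)
    print(n,m.sum(),"stem",np.median(X[m&(X[:,2]>.15)],0) if (m&(X[:,2]>.15)).any() else None)
    np.save(f"cl_{n}.npy",X)
```

```text
axis [0.6292 0.087  0.044 ] [0.6133 0.0759 0.044 ]
pin [0.6718 0.1528 0.08  ] [0.6649 0.1494 0.08  ]
bartip [0.5391 0.1471 0.025 ] [0.5299 0.1432 0.025 ]
stemhead [0.475  0.0661 0.237 ] [0.4678 0.0579 0.237 ]
ring [0.4769 0.0669 0.11  ] [0.4681 0.0608 0.11  ]
footTop [0.4738 0.0658 0.03  ] [0.4678 0.0558 0.03  ]
wingR [ 0.6122 -0.046   0.03  ] [ 0.6061 -0.0503  0.03  ]
cap [ 0.5687 -0.1397  0.018 ] [ 0.5603 -0.1456  0.018 ]
folA [ 0.6647 -0.1077  0.03  ] [ 0.662  -0.1129  0.03  ]
wallLin [0.6485 0.0393 0.03  ] [0.6373 0.0394 0.03  ]
scene 1956 stem [0.4805 0.0625 0.2055]
side 2352 stem [0.4646 0.0545 0.2054]
```

Run:
```python
from h import *
np.set_printoptions(precision=4,suppress=True)
s=read_state()
p=s["tool_pos"]
for n in("scene","side"):
    print(n,proj(calibration(n),[p,p+[0,0,.1],[.55,-.05,.25]]))
    X=np.load(f"cl_{n}.npy");m=(np.abs(X[:,0]-p[0])<.2)&(np.abs(X[:,1]-p[1])<.2)&(X[:,2]>.15)
    print(m.sum())
a=[cv2.resize(cv2.imread(f"pics/{n}0.png"),(400,300)) for n in("scene","side","wrist")]
cv2.imwrite("pics/c1.png",np.vstack([np.hstack(a[:2]),np.hstack([a[2],a[2]*0])]))
```

```text
scene [[429.6391  90.3503]
 [439.7629  64.3128]
 [242.0469 147.4744]]
2774
side [[ 56.3723  64.9412]
 [ 47.0238  33.1624]
 [237.2701 147.2331]]
2138
```

View pics/c1.png

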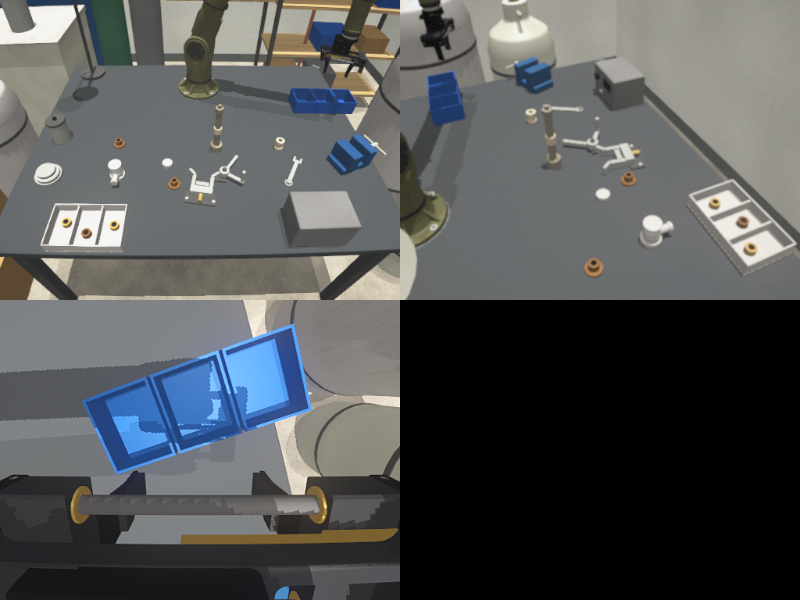

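The composite shows the gripper at upper right in the scene view and upper left in the side view. The wrist view shows a wide crossbar along the closing direction. I'll measure the body's real shape from the depth clouds, because the body could hit the tall stem.

Run:
```python
from h import *
from scipy.spatial.transform import Rotation as R
np.set_printoptions(precision=1,suppress=True,linewidth=150)
s=read_state();p=s["tool_pos"];r=R.from_euler("xyz",s["ee_rot"]).as_matrix()
print("wristcam in tool", (np.array(calibration("wrist")["T"])[:3,3]-p)@r*1e3)
Xs=[]
for n in("scene","side"):
    X=(np.load(f"cl_{n}.npy")-p)@r*1e3; Xs.append(X[(np.abs(X)<200).all(1)])
f=np.load("f_wrist.npz")["d"];v,u=np.nonzero((f>0)&(f<.25));X=(back(calibration("wrist"),u,v,d=f[v,u])-p)@r*1e3;Xs.append(X)
for X,n in zip(Xs,("scene","side","wrist")):
    print(n,len(X))
    for z in range(20,-160,-10):
        m=(X[:,2]<=z)&(X[:,2]>z-10)&(np.abs(X[:,0])<150)
        if m.sum()>5: print(z,m.sum(),"x",np.percentile(X[m,0],[1,50,99]),"y",np.percentile(X[m,1],[1,50,99]))
```

```text
wristcam in tool [  74.7   -0.1 -147.4]
scene 3151
20 14 x [-15.9  -8.8   8.5] y [-51.1 -43.7  49.3]
10 19 x [-16.9 -11.8  10.3] y [-50.2  46.   53.6]
0 19 x [-12.9  -9.1   9.7] y [-52.2  45.2  51.9]
-10 20 x [-17.8 -11.7   9.4] y [-56.3 -44.9  52.4]
-20 30 x [-16.7 -11.1   0.9] y [-56.   42.7  55.9]
-30 27 x [-18.8 -10.7   8. ] y [-59.6  45.3  59.2]
-40 18 x [-17.1 -10.5   6.2] y [-60.4  48.6  60.4]
-50 33 x [-42.2 -36.3  22.3] y [-85.6  50.2  87. ]
-60 138 x [-44.7 -35.8  -5.3] y [-87.3  -2.   87.5]
-70 150 x [-43.6 -33.1  21.1] y [-92.6  46.6  88.5]
-80 164 x [-41.9 -26.4  22.3] y [-94.7  12.2  92.6]
-90 362 x [-40.8 -21.   31.3] y [-94.4   1.5  94.8]
-100 78 x [-30.8 -24.   15.6] y [-50.3 -21.9  17.6]
-110 70 x [-27.9 -21.8  17.2] y [-49.7 -17.8  15.3]
-120 77 x [-26.6 -22.3  19.3] y [-49.6 -19.2  15.2]
-130 36 x [-27.1 -22.9  10.2] y [-50. -28.  15.]
-140 62 x [-43.7 -35.   23.1] y [-50.6 -16.4  17.2]
-150 123 x [-42.2 -27.4  33.9] y [-50.1 -30.5  30.6]
side 3763
20 25 x [-11.2   1.7  12.3] y [-55.5  40.6  52.1]
10 49 x [-11.1  -1.2  12.3] y [-57.5 -48.4  49.7]
0 46 x [-10.7  -1
[... 778 characters left out ...]
2  35. ] y [-55.9 -42.1   9.4]
wrist 70323
20 199 x [-8.8  7.8 11. ] y [-51.8  43.1  52. ]
10 444 x [-6.3  9.  11.2] y [-51.9 -43.   52. ]
0 440 x [-1.4  9.3 11.3] y [-52.2  43.1  52.3]
-10 432 x [-7.7  9.8 11.7] y [-54.2  43.4  54.2]
-20 373 x [-9.3 10.1 11.8] y [-54.8 -42.9  55.5]
-30 829 x [-10.7  -3.7   4. ] y [-48.5 -43.3  48.8]
-40 678 x [-10.3   1.4  10.9] y [-48.8 -47.9  48.7]
-50 1125 x [-28.6  11.1  37.6] y [-84.7 -48.   84.9]
-60 5479 x [-25.8  35.8  38.3] y [-83.    2.2  83.4]
-70 21959 x [-11.8  30.2  38.1] y [-74.1   4.9  74.7]
-80 6566 x [ 2.3 24.4 32.3] y [-65.4  23.4  70.9]
-90 21058 x [ 8.1 25.3 26.7] y [-61.5   9.5  65.1]
-100 10741 x [23.  25.4 27.1] y [-49.4 -14.3  16.3]
```

The body slab is ±37 mm by ±90 mm, starting about 70 mm above the fingertips. With the tool vertical it would hit the stem's shaft before the fingers reached the foot, so I need a forward tilt. First I'll raise the arm, square it up and look from above with the wrist camera.

Emit:
step_arm:
  hand: [1,1,1]
  translation:
    - [0,0,-42]
    - [0,0,-42]
    - [0,0,-42]
  turn: [-0.11,-0.11,-0.11]

```text
t: 1.15
tool_pos: [0.2098, 0.6149, 0.364]
ee_rot: [-3.141, -0.0, -3.136]
contact_force: [0.8, 1.0, -0.8]
grip_width: 0.0877
finger_force: 0.0
```

Emit:
step_arm:
  hand: [1,1,1,1,1]
  translation:
    - [-26,-40,0]
    - [-26,-40,0]
    - [-26,-40,0]
    - [-26,-40,0]
    - [-26,-40,0]
  turn: [0,0,0,0,0]

```text
t: 1.65
tool_pos: [0.341, 0.4135, 0.3629]
ee_rot: [3.141, 0.0, -3.14]
contact_force: [0.9, 0.1, 0.3]
grip_width: 0.087
finger_force: 0.0
```

Emit:
step_arm:
  hand: [1,1,1,1,1]
  translation:
    - [-26,-40,0]
    - [-26,-40,0]
    - [-26,-40,0]
    - [-26,-40,0]
    - [-26,-40,0]
  turn: [0,0,0,0,0]

```text
t: 2.15
tool_pos: [0.4711, 0.2137, 0.363]
ee_rot: [3.141, 0.001, -3.14]
contact_force: [0.5, -0.1, 0.5]
grip_width: 0.0868
finger_force: 0.0
```

Emit:
step_arm:
  hand: [1,1,1,1]
  translation:
    - [-26,-40,0]
    - [-26,-40,0]
    - [-26,-40,0]
    - [0,0,0]
  turn: [0,0,0,0]

```text
t: 2.55
tool_pos: [0.5511, 0.0871, 0.3626]
ee_rot: [-3.137, 0.002, 3.13]
contact_force: [-0.1, -0.0, -0.6]
grip_width: 0.0872
finger_force: 0.0
```

Run:
```python
from h import *
import json
np.set_printoptions(precision=4,suppress=True)
s=read_state();c=calibration("wrist");im,d=grab_frame("wrist");print(s["q"],s["tool_pos"])
np.savez("w1.npz",im=im,d=d,**{k:np.array(v) for k,v in c.items()})
cv2.imwrite("pics/w1.png",cv2.resize(im[:,:,::-1],(768,576),interpolation=cv2.INTER_CUBIC))
for l in ["stem","socket","collar","lever_pin"]:
    print(l,[(np.round(np.array(b["bbox"])*[512,384,512,384]).astype(int).tolist(),round(b["conf"],2)) for b in spot_in("wrist",l)[:3]])
```

```text
[-0.5711  0.089   0.3962  1.4858 -0.0299  1.5727  1.3832] [0.5511 0.0871 0.3626]
stem [([216, 90, 262, 122], 0.57)]
socket [([177, 142, 298, 251], 0.72), ([2, 85, 19, 112], 0.36)]
collar [([245, 144, 298, 232], 0.58)]
lever_pin [([246, 144, 298, 233], 0.74), ([214, 89, 261, 124], 0.54)]
```

View pics/w1.png

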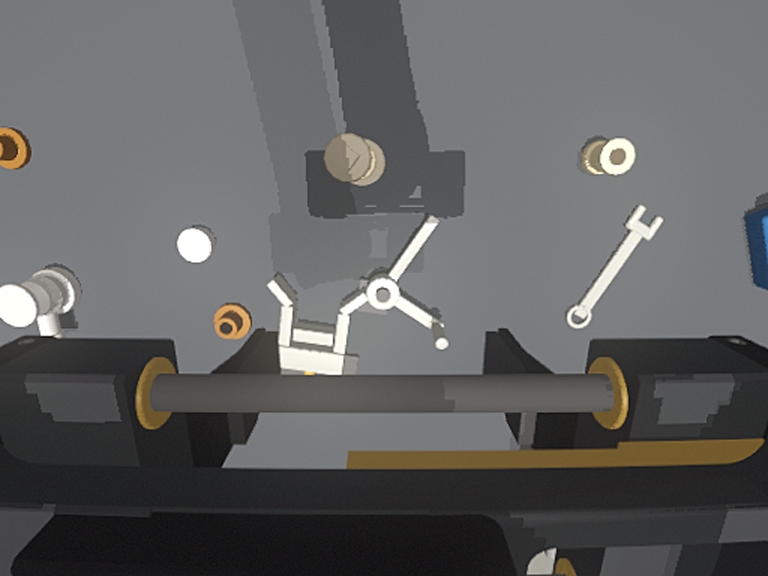

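The wrist view shows the collar axis at (383,292) and the pin top at (441,343). The bar tip is at (434,220), the stem head at (348,158) and the right wing tip at about (274,283), all in 768-wide pixels.

Run:
```python
from h import *
np.set_printoptions(precision=4,suppress=True)
f=np.load("w1.npz");c={"camera_matrix":f["camera_matrix"],"k1":float(f["k1"]),"T":f["T"]};d=f["d"]
for k,(u,v),z in (("axis",(382.5,292),.044),("pin",(441,343),.08),("bartip",(434,220),.025),("head",(348,157),.237),("wingRtip",(274,282),.03)):
    print(k,back(c,u/1.5,v/1.5,z=z)[0])
v,u=np.nonzero(d>0);X=back(c,u,v,d=d[v,u])
for n,X in (("wrist",X),("scene",np.load("cl_scene.npy")),("side",np.load("cl_side.npy"))):
    t=X[(X[:,2]>-.02)&(X[:,2]<.02)&(X[:,0]>.5)&(X[:,0]<.7)&(abs(X[:,1]-.02)<.2)]
    print(n,"table z",np.median(t[:,2]))
    ax=(np.hypot(X[:,0]-.62,X[:,1]-.085)<.025)&(X[:,2]>.036)&(X[:,2]<.055);print(" axis",ax.sum(),X[ax].mean(0))
    pn=(np.hypot(X[:,0]-.668,X[:,1]-.15)<.025)&(X[:,2]>.07)&(X[:,2]<.09);print(" pin",pn.sum(),X[pn].mean(0) if pn.any() else 0)
    st=(np.hypot(X[:,0]-.472,X[:,1]-.062)<.04)&(X[:,2]>.04)&(X[:,2]<.09);print(" shaft",st.sum(),X[st].mean(0) if st.any() else 0)
    w=(X[:,0]>.60)&(X[:,0]<.75)&(X[:,1]>-.06)&(X[:,1]<.06)&(X[:,2]>.024)&(X[:,2]<.036)
    np.save("wl_%s.npy"%n,X[w])
    # side walls: fit line y=a x+b for the wall tops
    for lo,hi in((-.05,-.015),(.02,.05)):
        q=X[w&(X[:,1]>lo)&(X[:,1]<hi)&(X[:,0]>.66)&(X[:,0]<.695)]
        if len(q)>5: print("  wall",len(q),np.polyfit(q[:,0]-.67,q[:,1],1))
    # bar direction
    b=(X[:,0]>.53)&(X[:,0]<.605)&(X[:,1]>.09)&(X[:,1]<.16)&(X[:,2]>.015)&(X[:,2]<.032)
    q=X[b][:,:2];m=q.mean(0);e=np.linalg.svd(q-m)[2][0];print("  bar",len(q),m,np.degrees(np.arctan2(e[1],e[0]))%180)
    b=(X[:,0]>.63)&(X[:,0]<.665)&(X[:,1]>.09)&(X[:,1]<.15)&(X[:,2]>.01)&(X[:,2]<.032)
    q=X[b][:,:2]
    if len(q)>5: m=q.mean(0);e=np.linalg.svd(q-m)[2][0];print("  lever",len(q),m,np.degrees(np.arctan2(e[1],e[0]))%180)
```

```text
axis [0.6157 0.0869 0.044 ]
pin [0.6652 0.1519 0.08  ]
bartip [0.5348 0.1474 0.025 ]
head [0.4691 0.0667 0.237 ]
wingRtip [ 0.6061 -0.0433  0.03  ]
wrist table z -0.000518612335629276
 axis 144 [0.6194 0.0875 0.0402]
 pin 63 [0.6646 0.1525 0.0781]
 shaft 0 0
  wall 223 [ 0.0304 -0.0311]
  wall 153 [-0.2292  0.0347]
  bar 371 [0.5675 0.1231] 144.4422809044769
  lever 223 [0.6471 0.1273] 56.75075800567555
scene table z -0.0017868199487404701
 axis 34 [0.6239 0.0857 0.0403]
 pin 18 [0.6699 0.1518 0.0767]
 shaft 76 [0.481  0.0631 0.0648]
  wall 60 [ 0.0191 -0.0323]
  wall 49 [-0.292   0.0348]
  bar 83 [0.5683 0.1258] 145.67010241440715
  lever 104 [0.6487 0.1177] 62.20054341904667
side table z -0.00027197927160871327
 axis 50 [0.617  0.0807 0.0401]
 pin 21 [0.6629 0.1469 0.0771]
 shaft 137 [0.4649 0.0547 0.0654]
  wall 105 [-0.0842 -0.0342]
  wall 63 [-0.1091  0.0304]
  bar 157 [0.5656 0.118 ] 144.5102724262612
  lever 58 [0.6507 0.1304] 57.38108273698022
```

Emit:
step_arm:
  hand: [1,1,1]
  translation:
    - [-40,-25,0]
    - [-40,-25,0]
    - [0,0,0]
  turn: [0,0,0]

```text
t: 3.1
tool_pos: [0.6311, 0.0429, 0.3596]
ee_rot: [-3.137, -0.002, 3.139]
contact_force: [0.4, -0.3, -0.3]
grip_width: 0.0868
finger_force: 0.0
```

Run:
```python
from h import *
np.set_printoptions(precision=4,suppress=True)
s=read_state();c=calibration("wrist");im,d=grab_frame("wrist");print(s["q"],s["tool_pos"],s["ee_rot"])
np.savez("w2.npz",im=im,d=d,**{k:np.array(v) for k,v in c.items()})
p=proj(c,[[.64,.0,.03],[.62,.087,.044],[.665,.152,.08],[.47,.06,0]]);print(p)
o=np.round(p[:3].mean(0)).astype(int)-[100,75]
o=np.clip(o,0,[312,234]);print("crop",o)
cr=im[o[1]:o[1]+150,o[0]:o[0]+200,::-1]
cv2.imwrite("pics/w2.png",cv2.resize(cr,(800,600),interpolation=cv2.INTER_CUBIC))
```

```text
[-0.4658  0.271   0.4576  1.3014 -0.1138  1.598   1.5428] [0.6311 0.0429 0.3596] [-3.1367 -0.0022  3.1392]
[[230.2871 162.9195]
 [281.3179 152.4695]
 [323.5005 183.8635]
 [264.979   60.4628]]
crop [178  91]
```

View pics/w2.png

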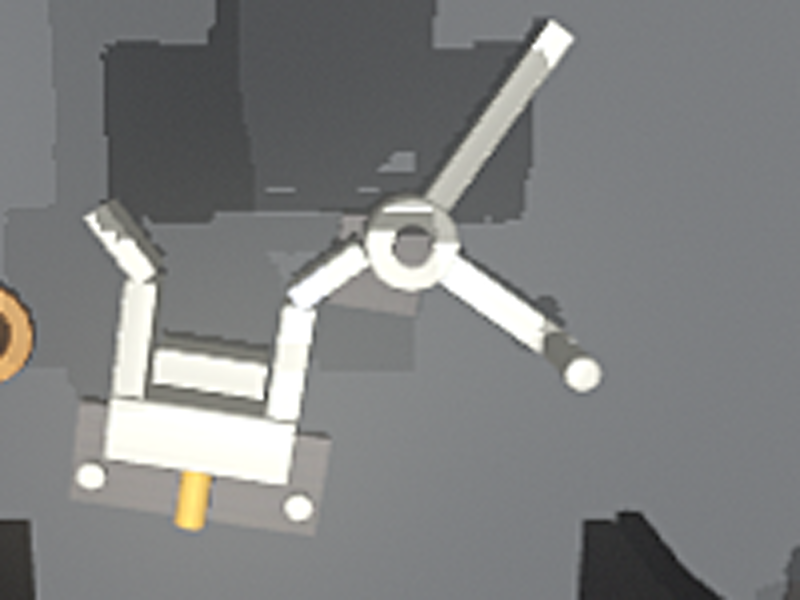

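The crop shows the socket clearly, turned about −8°. It gives the wing, wall and stop edges, the collar ring at (413,242), the pin top at (582,373) and the bar tip at (562,32).

Run:
```python
from h import *
from scipy.optimize import least_squares
np.set_printoptions(precision=4,suppress=True)
f=np.load("w2.npz");c={"camera_matrix":f["camera_matrix"],"k1":float(f["k1"]),"T":f["T"]}
P=lambda x,y,z:back(c,x/4+178,y/4+91,z=z)[0][:2]
ax=P(413,242,.044);pin=P(582,373,.08);bt=P(560,34,.025)
print("axis",ax,"pin",pin,np.linalg.norm(pin-ax),"bartip",bt,np.linalg.norm(bt-ax))
print("lever deg",np.degrees(np.arctan2(*(pin-ax)[::-1])),"bar deg",np.degrees(np.arctan2(*(bt-ax)[::-1])))
m=[((112,200),(-.032,-.053)),((156,275),(-.005,-.028)),((287,298),(-.005,.028))]
W=np.array([P(*a,.03) for a,_ in m]+[ax]);S=np.array([b for _,b in m]+[(-.04,.078)])
g=lambda t:((S@np.array([[np.cos(t[2]),np.sin(t[2])],[-np.sin(t[2]),np.cos(t[2])]])+t[:2])-W).ravel()
r=least_squares(g,[.65,0,0]);print("socket",r.x[:2],np.degrees(r.x[2]),"res mm",r.fun*1e3)
for n,a,b in(("Rwall",(156,282),(145,395)),("Lwall",(285,312),(268,408)),("stop",(158,350),(266,368)),("rear",(105,455),(288,484))):
    z=.03 if n!="stop" else .028
    A,B=P(*a,z),P(*b,z);print(n,A,B,np.degrees(np.arctan2(*(B-A)[::-1])))
R=np.array([[np.cos(r.x[2]),-np.sin(r.x[2])],[np.sin(r.x[2]),np.cos(r.x[2])]])
print("stop in socket",(P(212,359,.028)-r.x[:2])@R,"wallsR/L",(P(150,340,.03)-r.x[:2])@R,(P(277,360,.03)-r.x[:2])@R)
```

```text
axis [0.6184 0.0868] pin [0.6656 0.152 ] 0.08051725189003883 bartip [0.5344 0.1477] 0.10371973021049363
lever deg 54.06377804450477 bar deg 144.06317731591267
socket [0.6439 0.0044] -10.529779017872723 res mm [ 0.6345 -1.2845 -0.5474  0.7329 -0.5151 -0.995   0.428   1.5466]
Rwall [ 0.6375 -0.0231] [ 0.6884 -0.0299] -7.653425034350954
Lwall [0.6508 0.0329] [0.6945 0.025 ] -10.25414853374167
stop [ 0.6682 -0.0236] [0.6765 0.0243] 80.18825713201724
rear [ 0.7167 -0.0493] [0.7306 0.0338] 80.46336343540344
stop in socket [0.0288 0.0012] wallsR/L [ 0.0247 -0.027 ] [0.0235 0.0296]
```

Emit:
step_arm:
  hand: [1,1,1,1,1]
  translation:
    - [-45,-8,0]
    - [-45,-8,0]
    - [-45,-8,0]
    - [-45,-8,0]
    - [-45,-8,0]
  turn: [0,0,0,0,0]

```text
t: 3.65
tool_pos: [0.8398, 0.0124, 0.3645]
ee_rot: [3.14, 0.001, -3.14]
contact_force: [1.5, 0.7, 0.2]
grip_width: 0.0868
finger_force: 0.0
```

Emit:
step_arm:
  hand: [1,1,1,1]
  translation:
    - [-30,0,0]
    - [-30,0,0]
    - [-30,0,0]
    - [0,0,0]
  turn: [0,0,0,0]

```text
t: 4.05
tool_pos: [0.8728, -0.0102, 0.3738]
ee_rot: [3.121, 0.046, 3.089]
contact_force: [0.2, -1.0, 0.2]
grip_width: 0.0874
finger_force: 0.0
```

The tilt has started at the reach limit, with the fingertips swinging forward, so I'll keep going.

Emit:
step_arm:
  hand: [1,1,1,1,1]
  translation:
    - [-50,0,0]
    - [-50,0,0]
    - [-50,0,0]
    - [-50,0,0]
    - [0,0,0]
  turn: [0,0,0,0,0]

```text
t: 4.55
tool_pos: [0.9447, -0.0144, 0.3293]
ee_rot: [3.107, 0.176, 3.087]
contact_force: [-0.5, 0.3, -0.1]
grip_width: 0.0866
finger_force: 0.0
```

```bash
python3 -c "
from h import *
s=read_state();print(s['t'],s['q'].round(3),s['tool_pos'],s['ee_rot'])"
```

```text
4.55 [-0.029  1.117  1.217  0.061 -1.222  1.826  1.543] [ 0.94474821 -0.01438105  0.3292886 ] [3.10666805 0.17588098 3.08715389]
```

Emit:
step_arm:
  hand: [1,1,1,1,1]
  translation:
    - [-50,0,0]
    - [-50,0,0]
    - [-50,0,0]
    - [-50,0,0]
    - [0,0,0]
  turn: [0,0,0,0,0]

```text
t: 5.05
tool_pos: [1.0057, -0.0215, 0.3148]
ee_rot: [3.102, 0.317, 3.082]
contact_force: [-0.0, -0.1, 1.1]
grip_width: 0.0868
finger_force: 0.0
```

```bash
python3 -c "
from h import *
s=read_state();print(s['t'],s['q'].round(3),s['tool_pos'],s['ee_rot'])"
```

```text
5.05 [-0.022  1.147  1.214  0.06  -1.222  1.655  1.549] [ 1.00566998 -0.02152772  0.31478908] [3.10230644 0.317171   3.08219267]
```

Emit:
step_arm:
  hand: [1,1,1,1,1]
  translation:
    - [-45,-20,0]
    - [-45,-20,0]
    - [-45,-20,0]
    - [-45,-20,0]
    - [-45,-20,0]
  turn: [0.02,0.02,0.02,0.02,0.02]

```text
t: 5.55
tool_pos: [1.0537, -0.1283, 0.3272]
ee_rot: [3.054, 0.473, 2.963]
contact_force: [-0.4, -0.4, -0.7]
grip_width: 0.0871
finger_force: 0.0
```

```bash
cat >> h.py <<'E'
from scipy.spatial.transform import Rotation as Rn
def st():
    s=read_state();R=Rn.from_euler("xyz",s["ee_rot"]).as_matrix()
    print("t",s["t"],"q",s["q"].round(3),"p",s["tool_pos"].round(4),"rpy",s["ee_rot"].round(3),"F",s["contact_force"].round(1),"w",round(s["grip_width"],4))
    print("tool axes (cols)\n",R.round(3),"\ntilt",np.degrees(np.arccos(-R[2,2])).round(1),"az",np.degrees(np.arctan2(R[1,2],R[0,2])).round(1),"az -x",np.degrees(np.arctan2(-R[1,0],-R[0,0])).round(1))
    return s,R
E
python3 -c "
from h import *
st()"
```

```text
t 5.55 q [ 0.092  1.158  1.201  0.059 -1.253  1.487  1.553] p [ 1.0537 -0.1283  0.3272] rpy [3.054 0.473 2.963] F [-0.4 -0.4 -0.7] w 0.0871
tool axes (cols)
 [[-0.876  0.138  0.462]
 [ 0.158  0.987  0.005]
 [-0.455  0.078 -0.887]] 
tilt 27.5 az 0.7 az -x -10.2
```

```bash
cat > fk.py <<'E'
import numpy as np, itertools
from scipy.spatial.transform import Rotation as Rn
D=[([-1.2279,.3218,-.0701,1.4517,.0226,1.3708,-.0569],[.2098,.6147,.2355],[-3.1397,.0001,2.8128]),
([-0.5711,0.089,0.3962,1.4858,-0.0299,1.5727,1.3832],[0.5511,0.0871,0.3626],[-3.137,.002,3.13]),
([-0.4658,0.271,0.4576,1.3014,-0.1138,1.598,1.5428],[0.6311,0.0429,0.3596],[-3.1367,-.0022,3.1392]),
([-0.029,1.117,1.217,0.061,-1.222,1.826,1.543],[0.94475,-0.01438,0.32929],[3.10667,.17588,3.08715]),
([-0.022,1.147,1.214,0.06,-1.222,1.655,1.549],[1.00567,-.02153,.31479],[3.1023,.31717,3.08219]),
([0.092,1.158,1.201,0.059,-1.253,1.487,1.553],[1.0537,-.1283,.3272],[3.054,.473,2.963])]
ax=["z","y","z","y","z","y","z"]
def frames(q,s):
    R=Rn.identity();out=[R]
    for a,x,k in zip(ax,q,s): R=R*Rn.from_euler(a,k*x);out.append(R)
    return out
if __name__=="__main__":
    np.set_printoptions(precision=4,suppress=True)
    best=[]
    for s in itertools.product([1,-1],repeat=4):
        sg=[s[0],1,s[1],1,s[2],1,s[3]]
        Q=[(frames(q,sg)[-1].inv()*Rn.from_euler("xyz",r)) for q,_,r in D]
        m=Rn.concatenate(Q).mean();e=max((m.inv()*x).magnitude() for x in Q);best.append((e,sg,m))
    best.sort(key=lambda b:b[0])
    for b in best[:3]:print(b[0],b[1])
    e,sg,m=best[0];print(m.as_matrix())
    A=[];B=[]
    for q,p,r in D:
        f=[x.as_matrix() for x in frames(q,sg)]
        A.append(np.c_[f[0][:,2],f[2][:,2],f[3][:,0],f[4][:,[0,2]],f[6][:,[0,2]]]);B.append(p)
    A=np.vstack(A);B=np.hstack(B)
    x,res,rk,sv=np.linalg.lstsq(A,B,rcond=None);print("h,L1,a3x,L2x,L2z,L3x,L3z",x,"rk",rk,sv,"maxres",np.abs(A@x-B).max())
E
python3 fk.py
```

```text
0.0006206842169734588 [-1, 1, -1, 1, -1, 1, -1]
0.45640012011743986 [1, 1, 1, 1, 1, 1, 1]
0.5754565878649307 [-1, 1, 1, 1, 1, 1, -1]
[[-0.0002 -1.     -0.0001]
 [ 1.     -0.0002 -0.    ]
 [ 0.     -0.0001  1.    ]]
h,L1,a3x,L2x,L2z,L3x,L3z [ 0.2837  0.4588  0.0098  0.0122  0.5065 -0.0034  0.3669] rk 7 [4.4462 3.9645 1.9785 1.1894 1.0572 0.2167 0.1413] maxres 0.025495714137293318
```

```bash
cat > fk2.py <<'E'
from fk import *
np.set_printoptions(precision=4,suppress=True,linewidth=160)
sg=[-1,1,-1,1,-1,1,-1]
def rows(q,cols): 
    f=[x.as_matrix() for x in frames(q,sg)]
    return np.stack([f[k][:,j] for k,j in cols],1)
base=[(0,2),(2,2),(4,2),(6,2)]
B=np.hstack([p for _,p,_ in D])
cand=[(1,0),(2,0),(4,0),(6,0),(1,1),(2,1),(4,1),(6,1),(3,0),(5,0),(5,1),(3,1)]
r=[]
for n in (0,1,2,3):
  for ex in itertools.combinations(cand,n):
    A=np.vstack([rows(q,base+list(ex)) for q,_,_ in D]);x=np.linalg.lstsq(A,B,rcond=None)[0]
    r.append((np.abs(A@x-B).max(),ex,x))
r.sort(key=lambda a:a[0])
for a in r[:6]:print(a)
print([a for a in r if len(a[1])==2][0]);print([a for a in r if len(a[1])==1][0])
E
python3 fk2.py
```

```text
(np.float64(0.0001781902373952926), ((2, 1), (5, 0), (3, 1)), array([ 0.2488,  0.4681,  0.513 ,  0.3547, -0.0157, -0.0003, -0.0109]))
(np.float64(0.00017819023739534812), ((1, 1), (5, 0), (3, 1)), array([ 0.2488,  0.4681,  0.513 ,  0.3547, -0.0157, -0.0003, -0.0109]))
(np.float64(0.00017819023739545914), ((1, 1), (4, 1), (5, 0)), array([ 0.2488,  0.4681,  0.513 ,  0.3547, -0.0157, -0.0109, -0.0003]))
(np.float64(0.00017819023739551465), ((2, 1), (4, 1), (5, 0)), array([ 0.2488,  0.4681,  0.513 ,  0.3547, -0.0157, -0.0109, -0.0003]))
(np.float64(0.00017914870742863354), ((2, 0), (2, 1), (4, 1)), array([ 0.2492,  0.4681,  0.5129,  0.3546,  0.0001, -0.0157, -0.0109]))
(np.float64(0.00017914870742874456), ((2, 0), (2, 1), (3, 1)), array([ 0.2492,  0.4681,  0.5129,  0.3546,  0.0001, -0.0157, -0.0109]))
(np.float64(0.00019038632240497844), ((2, 1), (4, 1)), array([ 0.2489,  0.4681,  0.513 ,  0.3544, -0.0157, -0.0109]))
(np.float64(0.004500271332849803), ((6, 1),), array([ 0.2682,  0.4557,  0.5193,  0.3611, -0.0223]))
```

I fitted the forward kinematics to 0.2 mm. A tilt of about 20° is reachable behind the stem and clears the shaft. I'm flying back over the stem, high up, keeping the tilt.

Emit:
step_arm:
  hand: [0.3,0.3,0.3,0.3,0.3]
  translation:
    - [42,10,-20]
    - [42,10,-20]
    - [42,10,-20]
    - [42,10,-20]
    - [42,10,-20]
  turn: [0,0,0,0,0]

```text
t: 6.05
tool_pos: [0.9035, -0.0658, 0.336]
ee_rot: [3.058, 0.489, 2.961]
contact_force: [0.6, -0.1, 3.9]
grip_width: 0.0547
finger_force: 0.0
```

Emit:
step_arm:
  hand: [0.3,0.3,0.3,0.3,0.3]
  translation:
    - [42,10,-20]
    - [42,10,-20]
    - [42,10,-20]
    - [42,10,-20]
    - [0,0,0]
  turn: [0,0,0,0,0]

```text
t: 6.55
tool_pos: [0.7276, 0.0024, 0.3312]
ee_rot: [3.048, 0.486, 2.963]
contact_force: [0.8, -0.4, 0.4]
grip_width: 0.0269
finger_force: 0.0
```

```bash
python3 -c "
from h import *
st()"
```

```text
t 6.55 q [-1.11   0.206  1.228  1.632 -0.286  0.954  1.586] p [0.7276 0.0024 0.3312] rpy [3.048 0.486 2.963] F [ 0.8 -0.4  0.4] w 0.0269
tool axes (cols)
 [[-0.87   0.133  0.474]
 [ 0.157  0.988  0.01 ]
 [-0.467  0.083 -0.88 ]] 
tilt 28.3 az 1.2 az -x -10.2
```

```bash
cat > ik.py <<'E'
from fk import *
from scipy.optimize import least_squares
sg=[-1,1,-1,1,-1,1,-1]
Rt=Rn.from_euler("z",np.pi/2)
LO=np.array([-2.86,-.3,-1.38,.06,-1.56,.09,-2.69]);HI=np.array([2.86,2.09,1.24,2.45,4.7,2.05,2.69])
def fk(q):
    f=frames(q,sg);m=[x.as_matrix() for x in f]
    p=.2489*m[0][:,2]+.4681*m[2][:,2]-.0157*m[2][:,1]+.513*m[4][:,2]-.0109*m[4][:,1]+.3544*m[6][:,2]
    return p,f[7]*Rt
def ik(p,R,q0,w=.3):
    def e(q):
        a,b=fk(q);return np.r_[(a-p),w*(R.inv()*b).as_rotvec(),1e-4*(q-q0)]
    r=least_squares(e,np.clip(q0,LO+.002,HI-.002),bounds=(LO+.001,HI-.001))
    a,b=fk(r.x);return r.x,np.linalg.norm(a-p)*1e3,np.degrees((R.inv()*b).magnitude())
def ori(th,az,nx):
    """tool z tilted th deg toward az, fork normal -x roughly at nx"""
    t,a,n=np.radians([th,az,nx]);z=np.array([np.sin(t)*np.cos(a),np.sin(t)*np.sin(a),-np.cos(t)])
    y=np.cross(z,-np.array([np.cos(n),np.sin(n),0]));y/=np.linalg.norm(y);x=np.cross(y,z)
    return Rn.from_matrix(np.stack([x,y,z],1))
E
python3 - <<'E'
from ik import *
np.set_printoptions(precision=3,suppress=True)
q0=np.array([-1.11,.206,1.228,1.632,-.286,.954,1.586]);p,R=fk(q0);print(p,R.as_euler("xyz"))
S=np.array([.469,.0665]);n=np.array([.914,-.407])
for th,az in((28.3,1.2),(24,1),(22,1),(20,1),(18,1),(24,-20)):
    R=ori(th,az,-10)
    off=R.as_matrix()@np.array([-.010,0,.014])
    for gap in(.0,.012):
        f=S-n*(.0215+gap);P=np.r_[f-off[:2],.022]
        for qs in(q0,np.array([-.3,-.1,.2,2.2,0,.8,1.5])):
            print(th,az,gap,P,*ik(P,R,qs))
E
```

```text
[0.728 0.002 0.331] [3.048 0.487 2.963]
28.3 1.2 0.0 [0.434 0.077 0.022] [ 1.084 -0.299 -1.323  2.449 -0.465  0.369  1.478] 13.667815117113085 3.0412322001225
28.3 1.2 0.0 [0.434 0.077 0.022] [ 1.084 -0.299 -1.323  2.449 -0.465  0.369  1.478] 13.66782828603685 3.041230040460111
28.3 1.2 0.012 [0.423 0.082 0.022] [ 1.021 -0.299 -1.29   2.449 -0.398  0.389  1.39 ] 17.376206850634794 3.879860636365337
28.3 1.2 0.012 [0.423 0.082 0.022] [ 1.021 -0.299 -1.29   2.449 -0.398  0.389  1.39 ] 17.37621974647656 3.879858528999177
24 1 0.0 [0.435 0.077 0.022] [ 1.082 -0.299 -1.301  2.449 -0.487  0.409  1.526] 2.547165468209778 0.569446364321414
24 1 0.0 [0.435 0.077 0.022] [ 1.082 -0.299 -1.301  2.449 -0.487  0.409  1.526] 2.5471749205600362 0.5694447952192622
24 1 0.012 [0.424 0.082 0.022] [ 1.022 -0.299 -1.268  2.449 -0.433  0.43   1.453] 6.326539648359363 1.4180996532914028
24 1 0.012 [0.424 0.082 0.022] [ 1.022 -0.299 -1.268  2.449 -0.433  0.43   1.453] 6.32655007644528 1.4180979616396887
22 1 0.0 [0.435 0.077 0.022] [ 0.325 -0.106 -0.626  2.449  0.115  0.413  0.975] 0.00236800279609864 0.000
[... 1190 characters left out ...]
 0.309  0.53   0.805] 0.0005636873435432238 0.00013520951919533574
18 1 0.012 [0.425 0.082 0.022] [-0.336 -0.098  0.005  2.435  0.196  0.513  0.899] 3.2078746210189126e-05 1.7768483755051577e-05
24 -20 0.0 [0.435 0.078 0.022] [-0.686 -0.075  0.198  2.449  0.629  0.566  0.423] 0.0008639505700373275 0.00021160298371963
24 -20 0.0 [0.435 0.078 0.022] [-0.414 -0.063 -0.07   2.44   0.598  0.555  0.447] 7.331749060968085e-05 3.145361186983426e-05
24 -20 0.012 [0.424 0.083 0.022] [-0.195 -0.075 -0.311  2.449  0.571  0.556  0.446] 0.0015357489549834994 0.000361214938968266
24 -20 0.012 [0.424 0.083 0.022] [-0.195 -0.075 -0.311  2.449  0.571  0.556  0.446] 0.00032174166748664236 8.564748674111889e-05
```

Emit:
step_arm:
  hand: [0.3,0.3,0.3,0.3]
  translation:
    - [38,16,-16]
    - [38,16,-16]
    - [38,16,-16]
    - [38,16,-16]
  turn: [0,0,0,0]

```text
t: 6.95
tool_pos: [0.6064, 0.0669, 0.3258]
ee_rot: [3.06, 0.479, 2.955]
contact_force: [0.2, 1.8, -0.8]
grip_width: 0.0261
finger_force: 0.0
```

Emit:
step_arm:
  hand: [0.3,0.3,0.3,0.3,0.3]
  translation:
    - [38,16,-16]
    - [38,16,-16]
    - [38,16,-16]
    - [38,16,-16]
    - [0,0,0]
  turn: [0,0,0,0,0]

```text
t: 7.45
tool_pos: [0.5275, 0.1126, 0.3314]
ee_rot: [3.051, 0.486, 2.948]
contact_force: [0.6, -1.4, 0.7]
grip_width: 0.0265
finger_force: 0.0
```

```bash
python3 -c "
from h import *
s,R=st()
d=np.array([.42,.18,.10])-s['tool_pos'];print((R.T@d*1e3).round(1))"
```

```text
t 7.45 q [-0.518 -0.301  0.113  1.972  0.259  1.022  0.913] p [0.5275 0.1126 0.3314] rpy [3.051 0.486 2.948] F [ 0.6 -1.4  0.7] w 0.0265
tool axes (cols)
 [[-0.868  0.15   0.474]
 [ 0.17   0.985 -0.   ]
 [-0.467  0.08  -0.88 ]] 
tilt 28.3 az -0.0 az -x -11.1
[212.9  31.7 152.7]
```

Run:
```python
from h import *
from ik import ik,ori
np.set_printoptions(precision=3,suppress=True)
s,R=st();q=s['q'];p=s['tool_pos']
for g in ([.50,.19,.2],[.44,.185,.05]):
    g=np.array(g);print((R.T@(g-p)*1e3).round(1),ik(g,Rn.from_matrix(R),q));p=g
# where other things are near
f=np.load("w1.npz");c={"camera_matrix":f["camera_matrix"],"k1":float(f["k1"]),"T":f["T"]}
print("spool",back(c,617/1.5,157/1.5,z=.048),"spanner end",back(c,[578/1.5,645/1.5],[317/1.5,212/1.5],z=.006))
```

```text
t 7.45 q [-0.518 -0.301  0.113  1.972  0.259  1.022  0.913] p [0.527 0.113 0.331] rpy [3.051 0.486 2.948] F [ 0.6 -1.4  0.7] w 0.0265
tool axes (cols)
 [[-0.868  0.15   0.474]
 [ 0.17   0.985 -0.   ]
 [-0.467  0.08  -0.88 ]] 
tilt 28.3 az -0.0 az -x -11.1
[ 98.4  61.6 102.6] (array([-0.559, -0.198, -0.028,  2.161,  0.37 ,  0.793,  0.603]), np.float64(1.6138428240588956e-05), np.float64(6.58871865283996e-06))
[121.3 -26.  103.6] (array([-0.579, -0.092, -0.096,  2.421,  0.643,  0.503,  0.201]), np.float64(6.185000363633051e-05), np.float64(2.4624667072638352e-05))
spool [[0.466 0.341 0.048]] spanner end [[0.663 0.34  0.006]
 [0.529 0.407 0.006]]
```

Emit:
step_arm:
  hand: [0.3,0.3,0.3,0.3]
  translation:
    - [24.5,15.5,25.5]
    - [24.5,15.5,25.5]
    - [24.5,15.5,25.5]
    - [24.5,15.5,25.5]
  turn: [0,0,0,0]

```text
t: 7.85
tool_pos: [0.501, 0.1916, 0.1995]
ee_rot: [3.048, 0.485, 2.948]
contact_force: [0.9, -0.2, 0.7]
grip_width: 0.0258
finger_force: 0.0
```

Emit:
step_arm:
  hand: [0.3,0.3,0.3,0.3,0.3]
  translation:
    - [30,-6,26]
    - [30,-6,26]
    - [30,-6,26]
    - [30,-6,24]
    - [0,0,0]
  turn: [0,0,0,0,0]

```text
t: 8.35
tool_pos: [0.4371, 0.1857, 0.0474]
ee_rot: [3.058, 0.478, 2.955]
contact_force: [-0.3, -1.0, -0.0]
grip_width: 0.0262
finger_force: 0.0
```

Run:
```python
from h import *
from ik import ik,ori
np.set_printoptions(precision=3,suppress=True)
s,R=st();q=s['q'];p=s['tool_pos']
for g in ([.43,.17,.035],[.40,.17,.035]):
    g=np.array(g);print((R.T@(g-p)*1e3).round(1),ik(g,Rn.from_matrix(R),q))
```

```text
t 8.35 q [-0.541 -0.086 -0.137  2.419  0.627  0.506  0.216] p [0.437 0.186 0.047] rpy [3.058 0.478 2.955] F [-0.3 -1.  -0. ] w 0.0262
tool axes (cols)
 [[-0.872  0.147  0.466]
 [ 0.165  0.986 -0.003]
 [-0.46   0.074 -0.885]] 
tilt 27.8 az -0.4 az -x -10.7
[  9.3 -17.5   7.7] (array([-0.239, -0.087, -0.406,  2.449,  0.612,  0.453,  0.243]), np.float64(0.00041320510637144555), np.float64(9.272414249013726e-05))
[ 35.5 -21.9  -6.3] (array([ 0.641, -0.299, -1.24 ,  2.449,  0.006,  0.419,  0.757]), np.float64(6.081498467487129), np.float64(1.3649653998133646))
```

Emit:
step_arm:
  hand: [0.3,0.3,0.3]
  translation:
    - [18,-11,-3]
    - [18,-11,-3]
    - [0,0,0]
  turn: [0,0,0]

```text
t: 8.65
tool_pos: [0.428, 0.1836, 0.0542]
ee_rot: [3.034, 0.487, 2.94]
contact_force: [-0.2, 0.6, 0.5]
grip_width: 0.0262
finger_force: 0.0
```

Run:
```python
from h import *
from ik import ik,ori
np.set_printoptions(precision=3,suppress=True)
s,R=st();q=s['q'];p=s['tool_pos']
for g in ([.424,.084,.03],[.39,.13,.03]):
    g=np.array(g);print((R.T@(g-p)*1e3).round(1),ik(g,Rn.from_matrix(R),q))
```

```text
t 8.65 q [-0.168 -0.133 -0.497  2.436  0.523  0.473  0.295] p [0.428 0.184 0.054] rpy [3.034 0.487 2.94 ] F [-0.2  0.6  0.5] w 0.0262
tool axes (cols)
 [[-0.866  0.15   0.478]
 [ 0.177  0.984  0.012]
 [-0.468  0.095 -0.879]] 
tilt 28.5 az 1.5 az -x -11.6
[  -2.9 -101.    18.1] (array([ 0.938, -0.299, -1.214,  2.449, -0.366,  0.401,  1.38 ]), np.float64(16.57036121218016), np.float64(3.7006408949398377))
[ 34.7 -60.8   2.4] (array([ 0.685, -0.299, -1.178,  2.449, -0.097,  0.452,  0.939]), np.float64(21.65637807728021), np.float64(4.870198865371198))
```

Emit:
step_arm:
  hand: [0.3,0.3,0.3,0.3,0.3]
  translation:
    - [15,-13,0]
    - [15,-13,0]
    - [15,-13,0]
    - [15,-13,0]
    - [0,0,0]
  turn: [0,0,0,0,0]

```text
t: 9.15
tool_pos: [0.4116, 0.1795, 0.0547]
ee_rot: [3.023, 0.466, 2.932]
contact_force: [-0.0, -0.6, -0.0]
grip_width: 0.0263
finger_force: 0.0
```

Run:
```python
from h import *
from ik import ik,ori
np.set_printoptions(precision=3,suppress=True)
s,R=st();q=s['q'];p=s['tool_pos']
for g in ([.424,.084,.03],[.39,.13,.03]):
    g=np.array(g);print((R.T@(g-p)*1e3).round(1),ik(g,Rn.from_matrix(R),q))
```

```text
t 9.15 q [ 0.498 -0.301 -1.078  2.445 -0.033  0.428  0.801] p [0.412 0.179 0.055] rpy [3.023 0.466 2.932] F [-0.  -0.6 -0. ] w 0.0263
tool axes (cols)
 [[-0.874  0.155  0.461]
 [ 0.186  0.982  0.023]
 [-0.45   0.106 -0.887]] 
tilt 27.5 az 2.8 az -x -12.0
[-17.5 -94.5  25.4] (array([ 0.947, -0.299, -1.202,  2.449, -0.417,  0.415,  1.438]), np.float64(14.389374707071381), np.float64(3.215812818986554))
[ 20.7 -54.6  10.8] (array([ 0.69 , -0.299, -1.159,  2.449, -0.156,  0.459,  1.007]), np.float64(19.992381974003077), np.float64(4.496442866510382))
```

Emit:
step_arm:
  hand: [0.3,0.3,0.3,0.3,0.3]
  translation:
    - [8,-18,0]
    - [8,-18,0]
    - [8,-18,0]
    - [8,-18,0]
    - [0,0,0]
  turn: [-0.02,-0.02,-0.02,-0.02,0]

```text
t: 9.65
tool_pos: [0.4168, 0.1391, 0.0501]
ee_rot: [3.093, 0.436, 3.026]
contact_force: [-0.3, -0.7, -0.3]
grip_width: 0.026
finger_force: 0.0
```

Run:
```python
from h import *
from ik import ik,ori
np.set_printoptions(precision=3,suppress=True)
s,R=st();q=s['q'];p=s['tool_pos']
for g in ([.424,.084,.03],[.43,.09,.03]):
    g=np.array(g);print((R.T@(g-p)*1e3).round(1),ik(g,Rn.from_matrix(R),q))
```

```text
t 9.65 q [ 0.593 -0.301 -1.051  2.446 -0.133  0.458  1.084] p [0.417 0.139 0.05 ] rpy [3.093 0.436 3.026] F [-0.3 -0.7 -0.3] w 0.026
tool axes (cols)
 [[-0.901  0.095  0.424]
 [ 0.104  0.995 -0.001]
 [-0.422  0.044 -0.906]] 
tilt 25.1 az -0.1 az -x -6.6
[ -3.7 -55.   21.3] (array([ 0.928, -0.299, -1.198,  2.449, -0.359,  0.431,  1.454]), np.float64(7.509311513233278), np.float64(1.6828534846475347))
[ -8.5 -48.4  23.9] (array([ 0.944, -0.299, -1.226,  2.449, -0.366,  0.413,  1.448]), np.float64(4.461954482053777), np.float64(0.9983200329278893))
```

Emit:
step_arm:
  hand: [0.3,0.3,0.3,0.3]
  translation:
    - [8,-18,0]
    - [8,-18,0]
    - [8,-18,0]
    - [0,0,0]
  turn: [0,0,0,0]

```text
t: 10.05
tool_pos: [0.4202, 0.101, 0.0474]
ee_rot: [3.11, 0.405, 3.027]
contact_force: [-0.1, 0.3, -1.1]
grip_width: 0.0265
finger_force: 0.0
```

Run:
```python
from h import *
from ik import ik,ori
np.set_printoptions(precision=3,suppress=True)
s,R=st();q=s['q'];p=s['tool_pos']
for g in ([p[0],p[1],.023],[p[0],.083,.023]):
    g=np.array(g);print((R.T@(g-p)*1e3).round(1),ik(g,Rn.from_matrix(R),q))
for k in((-10,28,14),(-10,-28,14),(10,28,14),(10,-28,14),(-37.5,0,-56),(-37.5,-90,-56)): print(k,p+R@np.array(k)/1e3)
for n in("scene","side","wrist"):
    im,d=grab_frame(n);np.savez(f"g_{n}.npz",im=im,d=d);cv2.imwrite(f"pics/{n}2.png",im[:,:,::-1])
a=cv2.imread("pics/scene2.png")[110:250,200:340];b=cv2.imread("pics/side2.png")[100:240,150:290]
cv2.imwrite("pics/ab2.png",np.hstack([cv2.resize(x,(400,400),interpolation=cv2.INTER_CUBIC) for x in(a,b)]))
```

```text
t 10.05 q [ 0.684 -0.301 -1.024  2.447 -0.217  0.484  1.268] p [0.42  0.101 0.047] rpy [3.11  0.405 3.027] F [-0.1  0.3 -1.1] w 0.0265
tool axes (cols)
 [[-0.913  0.102  0.394]
 [ 0.105  0.994 -0.014]
 [-0.394  0.029 -0.919]] 
tilt 23.2 az -2.0 az -x -6.6
[ 9.6 -0.7 22.4] (array([ 0.943, -0.299, -1.272,  2.449, -0.315,  0.428,  1.355]), np.float64(2.292030014651887), np.float64(0.514499648754027))
[  7.7 -18.6  22.6] (array([ 0.979, -0.299, -1.252,  2.449, -0.355,  0.44 ,  1.444]), np.float64(4.6723560247655955), np.float64(1.0492113653137385))
(-10, 28, 14) [0.438 0.128 0.039]
(-10, -28, 14) [0.432 0.072 0.038]
(10, 28, 14) [0.419 0.13  0.031]
(10, -28, 14) [0.414 0.074 0.03 ]
(-37.5, 0, -56) [0.432 0.098 0.114]
(-37.5, -90, -56) [0.423 0.008 0.111]
```

View pics/ab2.png

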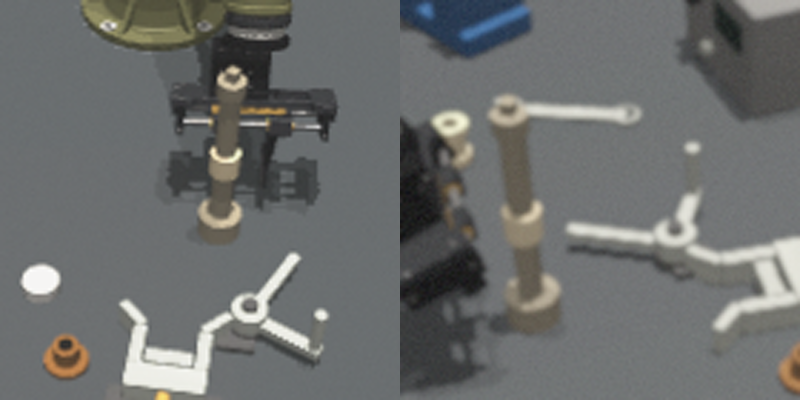

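Both views show the tilted gripper behind the stem with the body clear, and the stem still standing where it was. Now I'll lower the fork behind the foot.

Emit:
step_arm:
  hand: [0.3,0.3,0.3,0.3]
  translation:
    - [3,-7,7]
    - [3,-7,7]
    - [3,-6,7]
    - [0,0,0]
  turn: [0,0,0,0]

```text
t: 10.6
tool_pos: [0.4269, 0.0849, 0.0254]
ee_rot: [3.116, 0.393, 3.028]
contact_force: [-0.9, 0.0, -0.6]
grip_width: 0.026
finger_force: 0.0
```

Run:
```python
from h import *
np.set_printoptions(precision=3,suppress=True)
s,R=st();p=s['tool_pos']
for k in((-10,28,14),(-10,-28,14),(10,28,14),(10,-28,14),(-37.5,0,-56)): print(k,p+R@np.array(k)/1e3)
for w in([.469,.0665],[.585,.0154],[.625,.0085]): print("tip-mid->",(np.array(w)-(p+R@np.array([-.010,0,.014]))[:2])*1e3)
```

```text
t 10.6 q [ 0.98  -0.301 -1.252  2.448 -0.361  0.437  1.45 ] p [0.427 0.085 0.025] rpy [3.116 0.393 3.028] F [-0.9  0.  -0.6] w 0.026
tool axes (cols)
 [[-0.918  0.104  0.383]
 [ 0.105  0.994 -0.018]
 [-0.383  0.024 -0.924]] 
tilt 22.5 az -2.7 az -x -6.5
(-10, 28, 14) [0.444 0.111 0.017]
(-10, -28, 14) [0.439 0.056 0.016]
(10, 28, 14) [0.426 0.114 0.009]
(10, -28, 14) [0.42  0.058 0.008]
(-37.5, 0, -56) [0.44  0.082 0.092]
tip-mid-> [ 27.586 -17.141]
tip-mid-> [143.586 -68.241]
tip-mid-> [183.586 -75.141]
```

Emit:
step_arm:
  hand: [0.3,0.3,0.3]
  translation:
    - [1,-6,0]
    - [1,-6,0]
    - [0,0,0]
  turn: [0,0,0]

```text
t: 10.9
tool_pos: [0.4284, 0.0745, 0.0262]
ee_rot: [3.117, 0.389, 3.028]
contact_force: [-0.3, -0.3, -0.7]
grip_width: 0.0258
finger_force: 0.0
```

Emit:
step_arm:
  hand: [0.3,0.3,0.3]
  translation:
    - [-2.6,-0.9,1.1]
    - [-2.6,-0.9,1.1]
    - [0,0,0]
  turn: [0,0,0]

```text
t: 11.2
tool_pos: [0.4334, 0.0724, 0.0255]
ee_rot: [3.117, 0.387, 3.029]
contact_force: [-1.8, -0.2, 1.0]
grip_width: 0.0259
finger_force: 0.9
```

Run:
```python
from h import *
np.set_printoptions(precision=3,suppress=True)
s,R=st();p=s['tool_pos']
f=p+R@np.array([-.010,0,.014]);print("front",f,"->stem",(np.array([.469,.0665])-f[:2])*1e3)
for a in(-24,-10): 
    u=np.array([np.cos(np.radians(a)),np.sin(np.radians(a)),0]);print(a,R.T@u)
```

```text
t 11.2 q [ 1.038 -0.283 -1.266  2.438 -0.366  0.438  1.5  ] p [0.433 0.072 0.025] rpy [3.117 0.387 3.029] F [-1.8 -0.2  1. ] w 0.0259
tool axes (cols)
 [[-0.92   0.103  0.378]
 [ 0.104  0.994 -0.018]
 [-0.378  0.023 -0.926]] 
tilt 22.2 az -2.7 az -x -6.5
front [0.448 0.071 0.016] ->stem [21.142 -4.645]
-24 [-0.883 -0.31   0.353]
-10 [-0.924 -0.071  0.375]
```

Contact is made where predicted. Now a slow push toward the mouth, heading −24°.

Emit:
step_arm:
  hand: [0.3,0.3,0.3,0.3,0.3]
  translation:
    - [-2.6,-0.9,1.1]
    - [-2.6,-0.9,1.1]
    - [-2.6,-0.9,1.1]
    - [-2.6,-0.9,1.1]
    - [-2.6,-0.9,1.1]
  turn: [0,0,0,0,0]

```text
t: 11.7
tool_pos: [0.4473, 0.0664, 0.0254]
ee_rot: [3.117, 0.388, 3.029]
contact_force: [-3.0, 0.1, 0.4]
grip_width: 0.0261
finger_force: 1.3
```

Emit:
step_arm:
  hand: [0.3,0.3,0.3,0.3,0.3]
  translation:
    - [-3.5,-1.2,1.4]
    - [-3.5,-1.2,1.4]
    - [-3.5,-1.2,1.4]
    - [-3.5,-1.2,1.4]
    - [-3.5,-1.2,1.4]
  turn: [0,0,0,0,0]

```text
t: 12.2
tool_pos: [0.4657, 0.0584, 0.0255]
ee_rot: [3.116, 0.389, 3.028]
contact_force: [-3.4, 1.7, -0.7]
grip_width: 0.0265
finger_force: 1.3
```

```bash
cat > chk.py <<'E'
from h import *
np.set_printoptions(precision=3,suppress=True)
s,R=st();p=s['tool_pos'];f=p+R@np.array([-.010,0,.014]);n=-R[:2,0]/np.linalg.norm(R[:2,0])
c=f[:2]+n*.0214
a=np.radians(-9.7);u=np.array([np.cos(a),np.sin(a)]);v=np.array([-u[1],u[0]]);d=c-[.644,.0053]
print("front z",f[2],"stem est",c,"in socket",np.array([d@u,d@v])*1e3)
for g in((-60,0),(-30,0),(0,0)):
    w=np.array([.644,.0053])+u*g[0]/1e3-c;print("to",g,np.hypot(*w)*1e3,"tool",R.T@np.r_[w,0]*1e3)
cs=calibration("scene");cd=calibration("side")
for nme,cc in(("scene",cs),("side",cd)):
    grab_frame(nme);print(nme,[(np.round(np.array(b["bbox"])*[512,384,512,384],1).tolist(),round(b["conf"],2)) for b in spot_in(nme,"stem")[:2]])
    P=np.c_[np.tile(c,(2,1)),[0,.237]];print("  pred",proj(cc,P).round(1).tolist())
E
python3 chk.py
```

```text
t 12.2 q [ 1.166 -0.095 -1.373  2.379  0.021  0.405  1.221] p [0.466 0.058 0.025] rpy [3.116 0.389 3.028] F [-3.4  1.7 -0.7] w 0.0265
tool axes (cols)
 [[-0.919  0.104  0.379]
 [ 0.105  0.994 -0.018]
 [-0.379  0.023 -0.925]] 
tilt 22.3 az -2.7 az -x -6.5
front z 0.01634264028582756 stem est [0.501 0.055] in socket [-148.848   24.674]
to (-60, 0) 92.21038940838847 tool [-80.812 -30.422  32.353]
to (-30, 0) 121.38214203467896 tool [-108.529  -32.383   43.663]
to (0, 0) 150.87906712001939 tool [-136.246  -34.343   54.973]
scene [([266.5, 138.7, 282.0, 204.8], 0.59)]
  pred [[273.4, 196.3], [278.2, 140.3]]
side [([197.0, 132.9, 218.7, 213.4], 0.56)]
  pred [[209.8, 208.8], [202.0, 133.5]]
```

Emit:
step_arm:
  hand: [0.3,0.3,0.3,0.3,0.3]
  translation:
    - [-4,-1.5,1.6]
    - [-4,-1.5,1.6]
    - [-4,-1.5,1.6]
    - [-4,-1.5,1.6]
    - [-4,-1.5,1.6]
  turn: [0,0,0,0,0]

```text
t: 12.9
tool_pos: [0.486, 0.0491, 0.0255]
ee_rot: [3.117, 0.389, 3.029]
contact_force: [-3.1, 2.2, 2.3]
grip_width: 0.0259
finger_force: 2.2
```

Emit:
step_arm:
  hand: [0.3,0.3,0.3,0.3,0.3]
  translation:
    - [-4,-1.5,1.6]
    - [-4,-1.5,1.6]
    - [-4,-1.5,1.6]
    - [-4,-1.5,1.6]
    - [-4,-1.5,1.6]
  turn: [0,0,0,0,0]

```text
t: 13.4
tool_pos: [0.5069, 0.0391, 0.0256]
ee_rot: [3.117, 0.389, 3.029]
contact_force: [-3.6, 1.6, 1.3]
grip_width: 0.0261
finger_force: 2.1
```

```bash
python3 chk.py
```

```text
t 13.4 q [ 1.03   0.152 -1.239  2.3    0.533  0.462  0.844] p [0.507 0.039 0.026] rpy [3.117 0.389 3.029] F [-3.6  1.6  1.3] w 0.0261
tool axes (cols)
 [[-0.919  0.103  0.379]
 [ 0.104  0.994 -0.018]
 [-0.379  0.023 -0.925]] 
tilt 22.3 az -2.7 az -x -6.5
front z 0.016404675454240188 stem est [0.543 0.035] in socket [-104.946   12.58 ]
to (-60, 0) 46.673548154943106 tool [-40.87  -15.503  16.362]
to (-30, 0) 75.9947031644313 tool [-68.587 -17.474  27.671]
to (0, 0) 105.69753885842496 tool [-96.304 -19.445  38.979]
scene [([261.8, 149.8, 277.4, 211.8], 0.87), ([364.1, 200.9, 386.1, 237.4], 0.67)]
  pred [[268.3, 205.4], [272.4, 149.4]]
side [([215.2, 130.0, 233.6, 215.5], 0.91)]
  pred [[226.8, 209.1], [221.4, 133.7]]
```

Emit:
step_arm:
  hand: [0.3,0.3,0.3,0.3,0.3]
  translation:
    - [-4,-1.5,1.6]
    - [-4,-1.5,1.6]
    - [-4,-1.5,1.6]
    - [-4,-1.5,1.6]
    - [-4,-1.5,1.6]
  turn: [0,0,0,0,0]

```text
t: 14.1
tool_pos: [0.5276, 0.0293, 0.0255]
ee_rot: [3.117, 0.388, 3.029]
contact_force: [-4.6, 2.2, 1.5]
grip_width: 0.0263
finger_force: 2.1
```

Emit:
step_arm:
  hand: [0.3,0.3,0.3,0.3,0.3]
  translation:
    - [-4,-1.5,1.6]
    - [-4,-1.5,1.6]
    - [-4,-1.5,1.6]
    - [-4,-1.5,1.6]
    - [-4,-1.5,1.6]
  turn: [0,0,0,0,0]

```text
t: 14.6
tool_pos: [0.5483, 0.0195, 0.0255]
ee_rot: [3.117, 0.389, 3.028]
contact_force: [-3.0, 1.4, 1.0]
grip_width: 0.0259
finger_force: 2.0
```

```bash
python3 chk.py
python3 - <<'E'
from h import *
im1=grab_frame("scene")[0][140:270,200:330,::-1];im2=grab_frame("side")[0][110:240,190:320,::-1]
cv2.imwrite("pics/m3.png",np.hstack([cv2.resize(x,(400,400),interpolation=cv2.INTER_CUBIC) for x in(im1,im2)]))
E
```

```text
t 14.6 q [ 0.936  0.267 -1.118  2.216  0.667  0.503  0.799] p [0.548 0.019 0.025] rpy [3.117 0.389 3.028] F [-3.   1.4  1. ] w 0.0259
tool axes (cols)
 [[-0.92   0.104  0.379]
 [ 0.105  0.994 -0.018]
 [-0.379  0.023 -0.925]] 
tilt 22.3 az -2.7 az -x -6.5
front z 0.016327855684487837 stem est [0.584 0.016] in socket [-60.867   0.23 ]
to (-60, 0) 0.8967337413205128 tool [-0.789 -0.286  0.316]
to (-30, 0) 30.867687867871325 tool [-28.509  -2.249  11.62 ]
to (0, 0) 60.867266878132774 tool [-56.228  -4.212  22.923]
scene [([257.5, 157.1, 272.1, 223.2], 0.95)]
  pred [[262.8, 215.1], [266.1, 159.1]]
side [([236.0, 130.5, 249.4, 215.6], 0.91), ([160.5, 140.0, 175.7, 162.7], 0.5)]
  pred [[243.9, 209.5], [240.9, 133.9]]
```

View pics/m3.png

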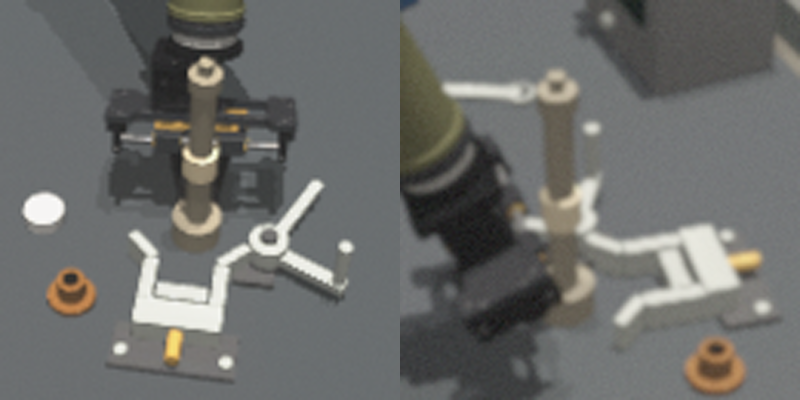

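The stem is upright at the mouth, with its foot at about (197,225) in the scene crop and slightly left of the centreline. I'm going in along the socket axis.

Emit:
step_arm:
  hand: [0.3,0.3,0.3,0.3,0.3]
  translation:
    - [-3.7,-0.6,1.5]
    - [-3.7,-0.6,1.5]
    - [-3.7,-0.6,1.5]
    - [-3.7,-0.6,1.5]
    - [-3.7,-0.5,1.5]
  turn: [0,0,0,0,0]

```text
t: 15.4
tool_pos: [0.5677, 0.0146, 0.0254]
ee_rot: [3.117, 0.388, 3.028]
contact_force: [-3.5, 1.1, 1.5]
grip_width: 0.0262
finger_force: 2.0
```

Emit:
step_arm:
  hand: [0.3,0.3,0.3,0.3,0.3]
  translation:
    - [-2.8,-0.2,1.1]
    - [-2.8,-0.2,1.1]
    - [-2.8,-0.2,1.1]
    - [-2.8,-0.2,1.1]
    - [-2.8,-0.2,1.1]
  turn: [0,0,0,0,0]

```text
t: 15.9
tool_pos: [0.5825, 0.012, 0.0256]
ee_rot: [3.117, 0.388, 3.028]
contact_force: [-3.5, 0.8, 0.2]
grip_width: 0.0265
finger_force: 1.7
```

```bash
python3 chk.py
```

```text
t 15.9 q [ 0.868  0.344 -1.051  2.141  0.735  0.539  0.778] p [0.583 0.012 0.026] rpy [3.117 0.388 3.028] F [-3.5  0.8  0.2] w 0.0265
tool axes (cols)
 [[-0.92   0.104  0.379]
 [ 0.105  0.994 -0.018]
 [-0.379  0.023 -0.925]] 
tilt 22.3 az -2.8 az -x -6.5
front z 0.016465276489640836 stem est [0.618 0.008] in socket [-25.869  -1.376]
to (-60, 0) 34.159140669983785 tool [ 31.467   3.605 -12.793]
to (-30, 0) 4.3545656902535725 tool [ 3.746  1.643 -1.493]
to (0, 0) 25.90516538047437 tool [-23.975  -0.319   9.807]
scene [([254.1, 167.3, 267.9, 230.2], 0.97)]
  pred [[260.8, 223.5], [263.9, 167.6]]
side [([249.0, 127.8, 264.2, 211.9], 0.55)]
  pred [[256.8, 207.7], [255.7, 132.3]]
```

Emit:
step_arm:
  hand: [0.3,0.3,0.3,0.3,0.3]
  translation:
    - [-2.3,-0.1,0.95]
    - [-2.3,-0.1,0.95]
    - [-2.3,-0.1,0.95]
    - [-2.3,-0.1,0.95]
    - [-2.3,-0.1,0.95]
  turn: [0,0,0,0,0]

```text
t: 16.6
tool_pos: [0.5949, 0.0104, 0.0257]
ee_rot: [3.117, 0.389, 3.029]
contact_force: [-2.6, 0.2, -0.3]
grip_width: 0.0261
finger_force: 1.7
```

Emit:
step_arm:
  hand: [0.3,0.3,0.3,0.3]
  translation:
    - [-1.85,-0.1,0.75]
    - [-1.85,-0.1,0.75]
    - [-1.85,-0.1,0.75]
    - [-1.85,-0.1,0.75]
  turn: [0,0,0,0]

```text
t: 17.0
tool_pos: [0.6027, 0.0092, 0.0257]
ee_rot: [3.117, 0.389, 3.029]
contact_force: [-3.1, 0.3, -0.6]
grip_width: 0.0262
finger_force: 1.6
```

```bash
python3 chk.py
```

```text
t 17.0 q [ 0.833  0.386 -1.02   2.096  0.765  0.56   0.771] p [0.603 0.009 0.026] rpy [3.117 0.389 3.029] F [-3.1  0.3 -0.6] w 0.0262
tool axes (cols)
 [[-0.92   0.103  0.379]
 [ 0.104  0.994 -0.018]
 [-0.379  0.023 -0.925]] 
tilt 22.3 az -2.7 az -x -6.5
front z 0.01652377158336988 stem est [0.638 0.006] in socket [-5.466 -0.724]
to (-60, 0) 54.53917973570467 tool [ 50.351   4.301 -20.515]
to (-30, 0) 24.545062026996614 tool [22.631  2.332 -9.211]
to (0, 0) 5.513439359848221 tool [-5.088  0.364  2.093]
scene [([255.2, 171.0, 267.1, 231.8], 0.96)]
  pred [[260.2, 228.6], [263.2, 172.8]]
side [([256.4, 129.4, 272.8, 210.2], 0.6)]
  pred [[264.2, 206.3], [264.1, 130.9]]
```

Emit:
step_arm:
  hand: [0.3,0.3,0.3,0.3]
  translation:
    - [-0.92,0,0.38]
    - [-0.92,0,0.38]
    - [-0.92,0,0.38]
    - [-0.92,0,0.38]
  turn: [0,0,0,0]

```text
t: 17.6
tool_pos: [0.6066, 0.0087, 0.0257]
ee_rot: [3.117, 0.389, 3.029]
contact_force: [-3.7, 0.0, 0.4]
grip_width: 0.0264
finger_force: 1.7
```

Emit:
step_arm:
  hand: [0.3,0.3]
  translation:
    - [-0.92,0,0.38]
    - [-0.92,0,0.38]
  turn: [0,0]

```text
t: 17.8
tool_pos: [0.6086, 0.0086, 0.0256]
ee_rot: [3.117, 0.389, 3.029]
contact_force: [-2.4, -0.4, 0.2]
grip_width: 0.026
finger_force: 1.7
```

Emit:
step_arm:
  hand: [0.3]
  translation:
    - [-0.92,0,0.38]
  turn: [0]

```text
t: 17.9
tool_pos: [0.6096, 0.0084, 0.0257]
ee_rot: [3.117, 0.389, 3.029]
contact_force: [-2.5, 0.0, 0.6]
grip_width: 0.0261
finger_force: 1.7
```

Emit:
step_arm:
  hand: [0.3,0.3,0.3]
  translation:
    - [-0.46,0,0.19]
    - [-0.46,0,0.19]
    - [-0.46,0,0.19]
  turn: [0,0,0]

```text
t: 18.2
tool_pos: [0.6111, 0.0083, 0.0257]
ee_rot: [3.117, 0.389, 3.028]
contact_force: [-3.5, 0.3, 0.5]
grip_width: 0.0259
finger_force: 1.7
```

Emit:
step_arm:
  hand: [0.3,0.3,0.3]
  translation:
    - [-0.46,0,0.19]
    - [-0.46,0,0.19]
    - [-0.46,0,0.19]
  turn: [0,0,0]

```text
t: 18.5
tool_pos: [0.6123, 0.0082, 0.0255]
ee_rot: [3.117, 0.388, 3.029]
contact_force: [-6.0, -0.5, 0.6]
grip_width: 0.0261
finger_force: 2.4
```

Emit:
step_arm:
  hand: [0.3,0.3]
  translation:
    - [-0.46,0,0.19]
    - [0,0,0]
  turn: [0,0]

```text
t: 18.7
tool_pos: [0.6124, 0.0082, 0.0254]
ee_rot: [3.117, 0.388, 3.029]
contact_force: [-6.5, 0.5, 2.5]
grip_width: 0.0263
finger_force: 2.9
```

Emit:
step_arm:
  hand: [0.3,0.3,0.3]
  translation:
    - [-0.46,0,0.19]
    - [-0.46,0,0.19]
    - [0,0,0]
  turn: [0,0,0]

```text
t: 19.0
tool_pos: [0.6127, 0.0082, 0.0251]
ee_rot: [3.118, 0.386, 3.029]
contact_force: [-9.2, 0.0, 5.1]
grip_width: 0.0261
finger_force: 4.4
```

Emit:
step_arm:
  hand: [0.3,0.3,0.3]
  translation:
    - [-0.6,0,-0.1]
    - [-0.6,0,-0.1]
    - [0,0,0]
  turn: [0,0,0]

```text
t: 19.3
tool_pos: [0.6129, 0.0081, 0.0252]
ee_rot: [3.118, 0.385, 3.029]
contact_force: [-11.1, 1.2, 3.3]
grip_width: 0.0263
finger_force: 5.0
```

Emit:
step_arm:
  hand: [0.3,0.3,0.3]
  translation:
    - [-0.6,0,-0.1]
    - [-0.6,0,-0.2]
    - [0,0,0]
  turn: [0,0,0]

```text
t: 19.6
tool_pos: [0.613, 0.0081, 0.0253]
ee_rot: [3.118, 0.383, 3.029]
contact_force: [-11.6, 1.7, 3.1]
grip_width: 0.0261
finger_force: 5.5
```

Emit:
step_arm:
  hand: [0.3,0.3,0.3,0.3,0.3]
  translation:
    - [-0.7,0,-0.1]
    - [0,0,0]
    - [0,0,0]
    - [0,0,0]
    - [0,0,0]
  turn: [0,0,0,0,0]

```text
t: 20.1
tool_pos: [0.6131, 0.0081, 0.0254]
ee_rot: [3.119, 0.382, 3.029]
contact_force: [-12.7, 1.0, 4.7]
grip_width: 0.0261
finger_force: 5.9
```

Emit:
step_arm:
  hand: [0.3,0.3,0.3]
  translation:
    - [-0.4,0,0]
    - [0,0,0]
    - [0,0,0]
  turn: [0,0,0]

```text
t: 20.4
tool_pos: [0.6132, 0.0081, 0.0253]
ee_rot: [3.119, 0.382, 3.029]
contact_force: [-13.7, 0.5, 4.7]
grip_width: 0.0258
finger_force: 6.3
```

```bash
python3 chk.py
```

```text
t 20.4 q [ 0.814  0.412 -1.006  2.066  0.775  0.581  0.773] p [0.613 0.008 0.025] rpy [3.119 0.382 3.029] F [-13.7   0.5   4.7] w 0.0258
tool axes (cols)
 [[-0.922  0.104  0.372]
 [ 0.104  0.994 -0.019]
 [-0.372  0.021 -0.928]] 
tilt 21.9 az -2.9 az -x -6.4
front z 0.01605676485959175 stem est [0.649 0.004] in socket [ 4.954 -0.084]
to (-60, 0) 64.954078512962 tool [ 60.182   4.321 -24.053]
to (-30, 0) 34.954125580672915 tool [ 32.384   2.364 -12.942]
to (0, 0) 4.954742652335669 tool [ 4.586  0.407 -1.831]
scene [([253.6, 173.8, 268.1, 233.0], 0.82)]
  pred [[259.9, 231.2], [262.9, 175.5]]
side [([261.3, 128.4, 272.2, 201.9], 0.66), ([208.1, 152.5, 254.4, 185.8], 0.17)]
  pred [[267.9, 205.6], [268.3, 130.2]]
```

The stem is home: about 13 N was held for over 0.5 s against about 3.3 N of sliding friction. Now I'll back off gently and rise behind the mouth.

Emit:
step_arm:
  hand: [0.3,0.3,0.3,0.3,0.3]
  translation:
    - [1,0,-0.3]
    - [1.4,0,-0.5]
    - [1.9,0.1,-0.7]
    - [4,0.2,-1.5]
    - [9,0.4,-3.6]
  turn: [0,0,0,0,0]

```text
t: 21.1
tool_pos: [0.6004, 0.0104, 0.0285]
ee_rot: [3.115, 0.392, 3.028]
contact_force: [-1.1, 0.7, 0.2]
grip_width: 0.026
finger_force: 0.0
```

Emit:
step_arm:
  hand: [0.3,0.3,0.3,0.3]
  translation:
    - [14,0.8,-5.5]
    - [14,0.8,-5.5]
    - [14,0.8,-5.5]
    - [0,0,0]
  turn: [0,0,0,0]

```text
t: 21.5
tool_pos: [0.5526, 0.0173, 0.0265]
ee_rot: [3.119, 0.389, 3.03]
contact_force: [0.6, -1.7, -0.5]
grip_width: 0.0262
finger_force: 0.0
```

Emit:
step_arm:
  hand: [0.5,0.5,0.5,0.5]
  translation:
    - [-14,1,-36]
    - [-14,1,-36]
    - [-14,1,-36]
    - [0,0,0]
  turn: [0,0,0,0]

```text
t: 21.9
tool_pos: [0.5538, 0.0121, 0.1223]
ee_rot: [3.129, 0.391, 3.024]
contact_force: [-0.2, -0.7, 0.8]
grip_width: 0.042
finger_force: 0.0
```

Run:
```python
from h import *
np.set_printoptions(precision=3,suppress=True)
s,R=st();p=s["tool_pos"]
for g in([.57,.155,.14],[.6655,.152,.14],[.6655,.152,.062]):
    g=np.array(g);print(g,R.T@(g-p)*1e3);p=g
from ik import ik
print(ik(p,Rn.from_matrix(R),s["q"]))
im1,d1=grab_frame("scene");print([(np.round(np.array(b["bbox"])*[512,384,512,384],1).tolist(),round(b["conf"],2)) for b in spot_in("scene","stem")[:2]])
im2=grab_frame("side")[0]
cv2.imwrite("pics/m4.png",np.hstack([cv2.resize(x[...,::-1],(400,400),interpolation=cv2.INTER_CUBIC) for x in(im1[140:270,200:330],im2[110:240,190:320])]))
```

```text
t 21.9 q [ 1.267 -0.031 -1.343  2.126  0.055  0.637  1.336] p [0.554 0.012 0.122] rpy [3.129 0.391 3.024] F [-0.2 -0.7  0.8] w 0.042
tool axes (cols)
 [[-0.918  0.113  0.38 ]
 [ 0.109  0.994 -0.032]
 [-0.381  0.012 -0.924]] 
tilt 22.4 az -4.8 az -x -6.8
[0.57  0.155 0.14 ] [ -6.086 144.022 -14.71 ]
[0.665 0.152 0.14 ] [-87.996   7.792  36.404]
[0.665 0.152 0.062] [29.744 -0.94  72.1  ]
(array([ 0.389,  0.456, -0.873,  1.873,  0.802,  0.747,  0.541]), np.float64(7.635991126949013e-05), np.float64(2.1254238827002035e-05))
[([252.9, 173.0, 267.3, 233.5], 0.88), ([146.2, 175.6, 161.1, 191.0], 0.42)]
```

View pics/m4.png

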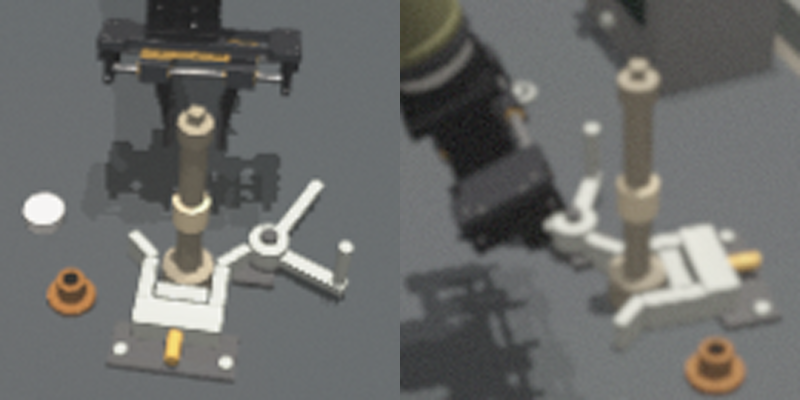

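The stem stands upright in the pocket, foot at (188,265) in the scene crop. Next I'll go to a point above the lever pin.

Emit:
step_arm:
  hand: [0.5,0.5,0.5,0.5,0.5]
  translation:
    - [-1.5,29,-3]
    - [-1.5,29,-3]
    - [-1.5,29,-3]
    - [-1.5,29,-3]
    - [0,28,-3]
  turn: [0,0,0,0,0]

```text
t: 22.55
tool_pos: [0.5656, 0.157, 0.1343]
ee_rot: [3.122, 0.379, 3.024]
contact_force: [1.2, 0.2, 0.9]
grip_width: 0.0437
finger_force: 0.0
```

Emit:
step_arm:
  hand: [0.5,0.5,0.5,0.5,0.5]
  translation:
    - [-22,2,9]
    - [-22,2,9]
    - [-22,2,9]
    - [-22,2,9]
    - [0,0,0]
  turn: [0,0,0,0,0]

```text
t: 23.05
tool_pos: [0.6632, 0.1527, 0.1324]
ee_rot: [3.121, 0.378, 3.021]
contact_force: [0.8, -0.8, -0.4]
grip_width: 0.0433
finger_force: 0.0
```

Run:
```python
from h import *
np.set_printoptions(precision=3,suppress=True)
s,R=st();p=s["tool_pos"]
for g in([.6655,.152,.062],):
    g=np.array(g);print(g,R.T@(g-p)*1e3);p=g
```

```text
t 23.05 q [ 0.569  0.437 -1.095  1.812  0.747  0.893  0.618] p [0.663 0.153 0.132] rpy [3.121 0.378 3.021] F [ 0.8 -0.8 -0.4] w 0.0433
tool axes (cols)
 [[-0.923  0.112  0.369]
 [ 0.111  0.993 -0.024]
 [-0.369  0.019 -0.929]] 
tilt 21.7 az -3.8 az -x -6.9
[0.665 0.152 0.062] [23.8   -1.722 66.235]
```

Emit:
step_arm:
  hand: [0.5,0.5,0.5,0.5]
  translation:
    - [8,-0.5,22]
    - [8,-0.5,22]
    - [8,-0.5,22]
    - [0,0,0]
  turn: [0,0,0,0]

```text
t: 23.45
tool_pos: [0.6598, 0.152, 0.0595]
ee_rot: [3.126, 0.373, 3.026]
contact_force: [-0.8, -0.1, 0.4]
grip_width: 0.0435
finger_force: 0.0
```

Emit:
step_arm:
  hand: [0.1,0.1,0.1,0.1,0.1]
  translation:
    - [0,0,0]
    - [0,0,0]
    - [0,0,0]
    - [0,0,0]
    - [0,0,0]
  turn: [0,0,0,0,0]
  newtons: 15

```text
t: 23.95
tool_pos: [0.6642, 0.1521, 0.0666]
ee_rot: [3.124, 0.383, 3.023]
contact_force: [-2.0, 0.3, 3.6]
grip_width: 0.0135
finger_force: 15.0
```

```bash
cat > arc.py <<'E'
from h import *
import sys
np.set_printoptions(precision=2,suppress=True)
s,R=st();p=s["tool_pos"];A=np.array([.6184,.0868])
a0=np.degrees(np.arctan2(*(p[:2]-A)[::-1]));r0=np.hypot(*(p[:2]-A));print("angle",a0,"r",r0*1e3,"finger",s["finger_force"])
# arc waypoints, each 5 deg, in tool axes
end=float(sys.argv[1]);n=int(sys.argv[2]);pp=p.copy()
for a in np.linspace(a0,end,n+1)[1:]:
    g=np.r_[A+.0805*np.array([np.cos(np.radians(a)),np.sin(np.radians(a))]),.062 if len(sys.argv)<4 else float(sys.argv[3])]
    print(round(a,1),R.T@(g-pp)*1e3);pp=g
E
python3 arc.py 170 25
```

```text
t 23.95 q [ 0.49  0.51 -1.    1.87  0.87  0.8   0.51] p [0.66 0.15 0.07] rpy [3.12 0.38 3.02] F [-2.   0.3  3.6] w 0.0135
tool axes (cols)
 [[-0.92  0.11  0.37]
 [ 0.11  0.99 -0.03]
 [-0.37  0.02 -0.93]] 
tilt 22.0 az -4.1 az -x -6.8
angle 55.00064787209583 r 79.76525843933936 finger 15.019292868382763
59.6 [6.8  3.43 2.3 ]
64.2 [ 5.58  2.39 -2.21]
68.8 [ 5.74  1.9  -2.28]
73.4 [ 5.86  1.4  -2.34]
78.0 [ 5.94  0.89 -2.38]
82.6 [ 5.98  0.37 -2.41]
87.2 [ 5.99 -0.15 -2.42]
91.8 [ 5.96 -0.67 -2.41]
96.4 [ 5.88 -1.18 -2.39]
101.0 [ 5.77 -1.68 -2.36]
105.6 [ 5.63 -2.18 -2.31]
110.2 [ 5.44 -2.66 -2.24]
114.8 [ 5.23 -3.12 -2.16]
119.4 [ 4.97 -3.57 -2.07]
124.0 [ 4.69 -3.99 -1.96]
128.6 [ 4.38 -4.38 -1.84]
133.2 [ 4.03 -4.75 -1.71]
137.8 [ 3.67 -5.08 -1.57]
142.4 [ 3.27 -5.39 -1.41]
147.0 [ 2.86 -5.66 -1.25]
151.6 [ 2.43 -5.89 -1.08]
156.2 [ 1.98 -6.08 -0.91]
160.8 [ 1.52 -6.24 -0.72]
165.4 [ 1.05 -6.35 -0.53]
170.0 [ 0.58 -6.43 -0.34]
```

The pin is pinched. Now I'll swing the lever along its arc.

Emit:
step_arm:
  hand: [0.1,0.1,0.1,0.1,0.1]
  translation:
    - [4.9,3.2,-2]
    - [5.6,2.4,-2.2]
    - [5.7,1.9,-2.3]
    - [5.9,1.4,-2.3]
    - [5.9,0.9,-2.4]
  turn: [0,0,0,0,0]

```text
t: 24.45
tool_pos: [0.6351, 0.1645, 0.0665]
ee_rot: [3.126, 0.384, 3.023]
contact_force: [3.4, -4.3, 1.6]
grip_width: 0.0133
finger_force: 14.9
```

Emit:
step_arm:
  hand: [0.1,0.1,0.1,0.1,0.1]
  translation:
    - [6,0.4,-2.4]
    - [6,-0.2,-2.4]
    - [6,-0.7,-2.4]
    - [5.9,-1.2,-2.4]
    - [0,0,0]
  turn: [0,0,0,0,0]

```text
t: 24.95
tool_pos: [0.6084, 0.1669, 0.0664]
ee_rot: [3.125, 0.383, 3.024]
contact_force: [-1.9, -3.0, 7.1]
grip_width: 0.0136
finger_force: 14.9
```

```bash
python3 arc.py 171 17 .0665
```

```text
t 24.95 q [ 0.52  0.41 -1.05  1.98  0.83  0.77  0.45] p [0.61 0.17 0.07] rpy [3.12 0.38 3.02] F [-1.9 -3.   7.1] w 0.0136
tool axes (cols)
 [[-0.92  0.11  0.37]
 [ 0.11  0.99 -0.03]
 [-0.37  0.02 -0.93]] 
tilt 21.9 az -4.1 az -x -6.7
angle 97.15096111589122 r 80.70506023725568 finger 14.925324796931818
101.5 [ 5.36 -1.85 -2.29]
105.8 [ 5.31 -2.09 -2.17]
110.2 [ 5.14 -2.52 -2.11]
114.5 [ 4.95 -2.93 -2.04]
118.9 [ 4.72 -3.33 -1.96]
123.2 [ 4.47 -3.71 -1.86]
127.6 [ 4.2  -4.06 -1.76]
131.9 [ 3.9  -4.4  -1.64]
136.2 [ 3.58 -4.7  -1.52]
140.6 [ 3.24 -4.98 -1.39]
144.9 [ 2.87 -5.24 -1.25]
149.3 [ 2.5  -5.46 -1.1 ]
153.6 [ 2.1  -5.65 -0.94]
158.0 [ 1.7  -5.81 -0.78]
162.3 [ 1.29 -5.93 -0.62]
166.7 [ 0.87 -6.02 -0.45]
171.0 [ 0.44 -6.08 -0.28]
```

Emit:
step_arm:
  hand: [0.1,0.1,0.1,0.1,0.1]
  translation:
    - [5.4,-1.8,-2.3]
    - [5.3,-2.1,-2.2]
    - [5.1,-2.5,-2.1]
    - [4.9,-2.9,-2.1]
    - [4.7,-3.3,-2]
  turn: [0,0,0,0,0]

```text
t: 25.45
tool_pos: [0.5794, 0.1603, 0.0664]
ee_rot: [3.119, 0.382, 3.025]
contact_force: [1.1, 5.7, 3.3]
grip_width: 0.0136
finger_force: 15.0
```

Emit:
step_arm:
  hand: [0.1,0.1,0.1,0.1,0.1]
  translation:
    - [4.5,-3.7,-1.9]
    - [4.2,-4.1,-1.8]
    - [3.9,-4.4,-1.6]
    - [3.6,-4.7,-1.5]
    - [0,0,0]
  turn: [0,0,0,0,0]

```text
t: 25.95
tool_pos: [0.5584, 0.1482, 0.0662]
ee_rot: [3.118, 0.381, 3.027]
contact_force: [-6.7, 8.5, 10.1]
grip_width: 0.0133
finger_force: 15.2
```

```bash
python3 arc.py 171 8 .0665
```

```text
t 25.95 q [ 0.66  0.29 -1.15  2.1   0.72  0.69  0.52] p [0.56 0.15 0.07] rpy [3.12 0.38 3.03] F [-6.7  8.5 10.1] w 0.0133
tool axes (cols)
 [[-0.92  0.1   0.37]
 [ 0.11  0.99 -0.02]
 [-0.37  0.02 -0.93]] 
tilt 21.9 az -2.8 az -x -6.5
angle 134.31129978848335 r 85.84560810183075 finger 15.18308401107788
138.9 [-0.37 -8.52 -0.36]
143.5 [ 3.19 -5.41 -1.41]
148.1 [ 2.78 -5.68 -1.25]
152.7 [ 2.35 -5.9  -1.08]
157.2 [ 1.9  -6.09 -0.91]
161.8 [ 1.44 -6.24 -0.73]
166.4 [ 0.97 -6.35 -0.54]
171.0 [ 0.49 -6.41 -0.35]
```

The pin has slid in the pads, so I'll release, re-centre and grip again.

Emit:
step_arm:
  hand: [0.4,0.4,0.4,0.4]
  translation:
    - [0,0,0]
    - [0,0,0]
    - [0,0,0]
    - [0,0,0]
  turn: [0,0,0,0]

```text
t: 26.35
tool_pos: [0.5597, 0.141, 0.0649]
ee_rot: [3.126, 0.38, 3.022]
contact_force: [0.0, 0.3, -0.5]
grip_width: 0.0328
finger_force: 0.0
```

```bash
python3 arc.py 132 1 .064
python3 - <<'E'
from h import *
im1,d=grab_frame("scene");im2,d2=grab_frame("side")
cv2.imwrite("pics/m5.png",np.hstack([cv2.resize(x[...,::-1],(400,400),interpolation=cv2.INTER_CUBIC) for x in(im1[140:270,200:330],im2[110:240,170:300])]))
E
```

```text
t 26.35 q [ 0.66  0.29 -1.14  2.1   0.72  0.69  0.52] p [0.56 0.14 0.06] rpy [3.13 0.38 3.02] F [ 0.   0.3 -0.5] w 0.0328
tool axes (cols)
 [[-0.92  0.11  0.37]
 [ 0.11  0.99 -0.03]
 [-0.37  0.01 -0.93]] 
tilt 21.8 az -4.4 az -x -6.8
angle 137.28847674131686 r 79.89492120758818 finger 0.0
132.0 [-3.5   6.13  2.49]
```

View pics/m5.png

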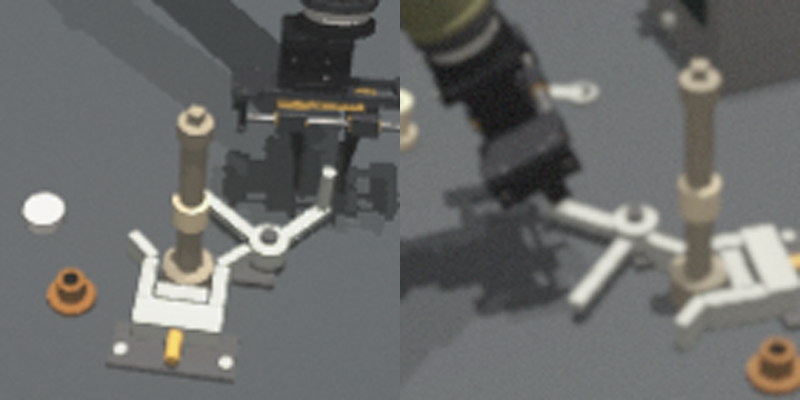

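```bash
python3 - <<'E'
from h import *
np.set_printoptions(precision=4,suppress=True)
c=calibration("scene");P=lambda x,y,z:back(c,200+x/3.077,140+y/3.077,z=z)[0]
a=P(269,238,.044);p=P(329,172,.08);print(a,p,np.hypot(*(p-a)[:2]),np.degrees(np.arctan2(*(p-a)[1::-1])))
im,d=grab_frame("wrist");cv2.imwrite("pics/w6.png",im[:,:,::-1])
print([(np.round(np.array(b["bbox"])*[512,384,512,384],1).tolist(),round(b["conf"],2)) for b in spot_in("wrist","lever_pin")[:2]])
E
python3 arc.py 171 8 .064
```

```text
[0.6303 0.0871 0.044 ] [0.5751 0.1488 0.08  ] 0.08282055567881205 131.87307010991753
[([67.8, 180.6, 279.3, 281.4], 0.77)]
t 26.55 q [ 0.66  0.29 -1.14  2.1   0.72  0.69  0.52] p [0.56 0.14 0.07] rpy [3.12 0.38 3.02] F [-0.1  0.4 -0.5] w 0.0347
tool axes (cols)
 [[-0.92  0.11  0.37]
 [ 0.11  0.99 -0.03]
 [-0.37  0.02 -0.93]] 
tilt 21.9 az -4.2 az -x -6.8
angle 136.48206565706633 r 79.6335267292925 finger 0.0
140.8 [ 4.46 -4.47 -0.06]
145.1 [ 2.83 -5.22 -1.23]
149.4 [ 2.46 -5.43 -1.08]
153.7 [ 2.07 -5.62 -0.93]
158.1 [ 1.67 -5.77 -0.77]
162.4 [ 1.26 -5.9  -0.61]
166.7 [ 0.85 -5.99 -0.44]
171.0 [ 0.43 -6.04 -0.27]
```

View pics/w6.png

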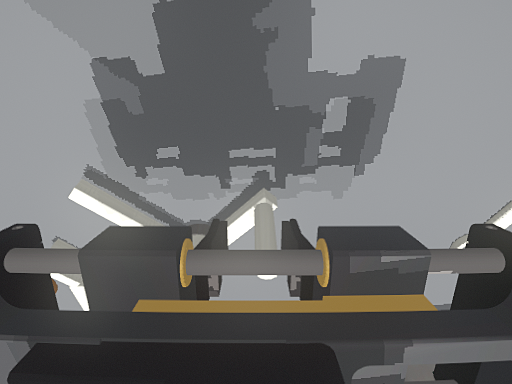

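The wrist view shows the pin at (265,235), between the fingers but off-centre to the left finger's side. I'll recentre, pinch and continue.

Emit:
step_arm:
  hand: [0.4,0.4,0.1,0.1,0.1]
  translation:
    - [-2.5,3,1]
    - [-2.5,3,1]
    - [0,0,0]
    - [0,0,0]
    - [0,0,0]
  turn: [0,0,0,0,0]
  newtons: 25

```text
t: 27.05
tool_pos: [0.5668, 0.1479, 0.0661]
ee_rot: [3.124, 0.382, 3.024]
contact_force: [-0.0, 0.2, 1.0]
grip_width: 0.0182
finger_force: 0.0
```

Emit:
step_arm:
  hand: [0.1,0.1,0.1,0.1,0.1]
  translation:
    - [3.9,-4.5,-1.6]
    - [3.5,-4.8,-1.5]
    - [3.1,-5.1,-1.3]
    - [2.7,-5.3,-1.2]
    - [2.3,-5.6,-1]
  turn: [0,0,0,0,0]

```text
t: 27.55
tool_pos: [0.5464, 0.1272, 0.0664]
ee_rot: [3.121, 0.383, 3.026]
contact_force: [-3.4, 8.2, 2.8]
grip_width: 0.0133
finger_force: 24.8
```

```bash
python3 arc.py 171 4 .064
```

```text
t 27.55 q [ 0.75  0.24 -1.19  2.14  0.66  0.66  0.59] p [0.55 0.13 0.07] rpy [3.12 0.38 3.03] F [-3.4  8.2  2.8] w 0.0133
tool axes (cols)
 [[-0.92  0.11  0.37]
 [ 0.11  0.99 -0.02]
 [-0.37  0.02 -0.93]] 
tilt 21.9 az -3.4 az -x -6.6
angle 150.71754103754566 r 82.53080696454657 finger 24.80089190241415
155.8 [ 1.41 -7.51  1.82]
160.9 [ 1.72 -6.86 -0.83]
165.9 [ 1.14 -7.   -0.61]
171.0 [ 0.56 -7.09 -0.38]
```

Emit:
step_arm:
  hand: [0.1,0.1,0.1,0.1,0.1]
  translation:
    - [1.5,-6,-0.6]
    - [1.6,-6,-0.8]
    - [1.1,-6,-0.6]
    - [0.5,-5,-0.3]
    - [0,0,0]
  turn: [0,0,0,0,0]

```text
t: 28.05
tool_pos: [0.5384, 0.1036, 0.0663]
ee_rot: [3.124, 0.382, 3.025]
contact_force: [-8.0, 4.3, 8.1]
grip_width: 0.0134
finger_force: 24.8
```

```bash
python3 arc.py 172 3 .065
```

```text
t 28.05 q [ 0.85  0.2  -1.24  2.17  0.59  0.63  0.68] p [0.54 0.1  0.07] rpy [3.12 0.38 3.02] F [-8.   4.3  8.1] w 0.0134
tool axes (cols)
 [[-0.92  0.11  0.37]
 [ 0.11  0.99 -0.03]
 [-0.37  0.02 -0.93]] 
tilt 21.9 az -3.9 az -x -6.7
angle 168.12611753291682 r 81.75090070662912 finger 24.807324826251715
169.4 [-0.56 -1.95  1.54]
170.7 [ 0.1  -1.81 -0.07]
172.0 [ 0.06 -1.81 -0.06]
```

Emit:
step_arm:
  hand: [0.1,0.1,0.1,0.1]
  translation:
    - [-0.5,-2,0]
    - [0,-2,0]
    - [0,-1.5,0]
    - [0,0,0]
  turn: [0,0,0,0]

```text
t: 28.45
tool_pos: [0.538, 0.0994, 0.0662]
ee_rot: [3.123, 0.381, 3.026]
contact_force: [-7.8, 7.5, 8.2]
grip_width: 0.0132
finger_force: 24.9
```

```bash
python3 arc.py 172 1 .065
```

```text
t 28.45 q [ 0.88  0.19 -1.24  2.17  0.58  0.62  0.7 ] p [0.54 0.1  0.07] rpy [3.12 0.38 3.03] F [-7.8  7.5  8.2] w 0.0132
tool axes (cols)
 [[-0.92  0.11  0.37]
 [ 0.11  0.99 -0.02]
 [-0.37  0.02 -0.93]] 
tilt 21.9 az -3.7 az -x -6.6
angle 171.07452463157028 r 81.38758017296664 finger 24.85448329767678
172.0 [-0.32 -1.36  1.44]
```

Emit:
step_arm:
  hand: [0.1,0.1,0.1]
  translation:
    - [0,-2,0]
    - [0,-1.5,0]
    - [0,0,0]
  turn: [0,0,0]

```text
t: 28.75
tool_pos: [0.538, 0.0993, 0.0664]
ee_rot: [3.117, 0.383, 3.028]
contact_force: [-3.3, 14.3, 0.5]
grip_width: 0.0133
finger_force: 24.9
```

```bash
python3 arc.py 172 1 .065
```

```text
t 28.75 q [ 0.89  0.19 -1.25  2.18  0.57  0.61  0.72] p [0.54 0.1  0.07] rpy [3.12 0.38 3.03] F [-3.3 14.3  0.5] w 0.0133
tool axes (cols)
 [[-0.92  0.1   0.37]
 [ 0.1   0.99 -0.02]
 [-0.37  0.02 -0.93]] 
tilt 22.0 az -2.8 az -x -6.5
angle 171.18520090502773 r 81.37672446789858 finger 24.9015435132344
172.0 [-0.27 -1.22  1.54]
```

The collar is against its end stop: the force rose with no further motion. I'll unload, open and rise clear.

Emit:
step_arm:
  hand: [0.1,0.5,0.5,0.5,0.5]
  translation:
    - [0,2.5,0]
    - [0,0,0]
    - [0,0,0]
    - [0,0,0]
    - [0,0,0]
  turn: [0,0,0,0,0]

```text
t: 29.25
tool_pos: [0.5391, 0.0943, 0.066]
ee_rot: [3.125, 0.382, 3.022]
contact_force: [-0.3, 0.3, 0.3]
grip_width: 0.0371
finger_force: 0.0
```

Emit:
step_arm:
  hand: [0.5,0.5,0.5,0.5,0.5]
  translation:
    - [-8,0,-20]
    - [-11,0,-28]
    - [-11,0,-28]
    - [10,0,-25]
    - [0,0,0]
  turn: [0,0,0,0,0]

```text
t: 29.75
tool_pos: [0.5209, 0.0917, 0.1593]
ee_rot: [3.134, 0.388, 3.019]
contact_force: [0.2, -0.4, -0.2]
grip_width: 0.0432
finger_force: 0.0
```

Run:
```python
from h import *
np.set_printoptions(precision=4,suppress=True)
st()
im1,d=grab_frame("scene");print(spot_in("scene","stem")[:1])
im2,d2=grab_frame("side")
cv2.imwrite("pics/m7.png",np.hstack([cv2.resize(x[...,::-1],(400,400),interpolation=cv2.INTER_CUBIC) for x in(im1[130:270,130:330],im2[110:250,170:310])]))
```

```text
t 29.75 q [ 0.99  -0.26  -1.168  2.124 -0.179  0.753  1.347] p [0.5209 0.0917 0.1593] rpy [3.134 0.388 3.019] F [ 0.2 -0.4 -0.2] w 0.0432
tool axes (cols)
 [[-0.919  0.12   0.376]
 [ 0.114  0.993 -0.039]
 [-0.378  0.007 -0.926]] 
tilt 22.2 az -5.9 az -x -7.0
[{'bbox': [0.4992, 0.449, 0.5213, 0.6107], 'conf': 0.56}]
```

View pics/m7.png

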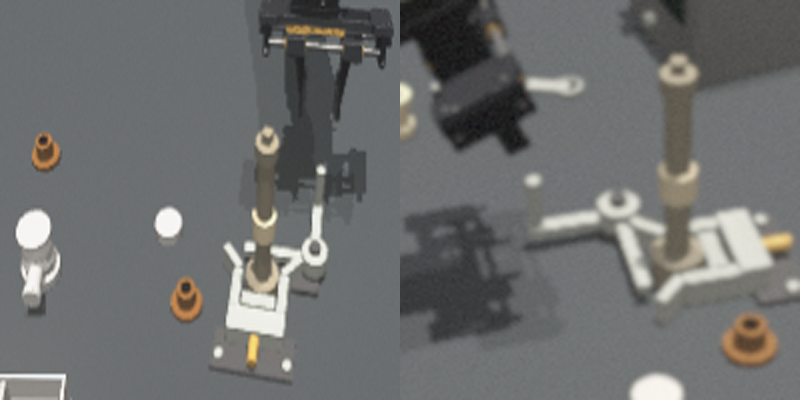

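The keeper bar lies across the mouth behind the foot, from (600,215) to (645,290) in the side half. The stem is upright in the pocket, the bystanders I can see are where they were, and the gripper is clear. Handing in.

```bash
python3 -c "
from h import *
print(sign_off())"
```

```text
the job is handed in; nothing more can be done
None
```

I handed the job in at about 30 s of the 69 s allowed: the stem stands upright in the pocket after about 13 N was held on it for over 0.5 s, the collar is turned to its end stop with the bar across the mouth, and the gripper is clear; one risk is that joints 2 and 4 briefly read about 0.001 rad past their range limits, and no verdict came back.

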